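# Set out a re-heeling job

## Robot

A 6-joint arm with a two-finger parallel gripper is mounted at the origin on the work surface. World frame = base frame: x ahead of the robot, y to its left, z up, the work surface at z = 0. Lengths are in mm, angles in rad, forces in N, time in s.
With the tool pointing down it reaches from about 350 to 975 mm from the base axis. Payload 7.1 kg.
Tool frame: the origin (TCP) lies between the finger pads; the fingertips stand 8 mm ahead of it and the grasp point (between the pads) lies 11 mm behind it (env.finger_overhang is the distance from the TCP to the fingertips, in mm); z points along the fingers, y is the line along which they close (so a half turn about z gives the same grasp; the last joint's range is limited). The gripper opens to 88 mm and grips with 3 to 60 N. Pads are 20 mm wide; open, the fingers measure 115 mm over their backs; the gripper's body (75 mm by 178 mm) begins 61 mm behind the grasp point.
Start: joints at [1.094, 0.423, 1.63, -0, 1.089, -0.019], TCP at [276.202, 560.64, 230.675] pointing down, gripper open.
Joint ranges: [-3, 3], [-0.9, 2.11], [0.09, 2.58], [-1.31, 4.45], [0.11, 2.69], [-2.54, 2.54]. Speed limits (rad/s): [2.39, 2.39, 3.01, 3.14, 3.14, 3.14].

## Interface

Orientations are given as a rotation vector (axis times angle).
In Python, from station import env gives the robot as it stands. The module is installed in compiled form; this text tells all that it offers.
- The arm moves only by the shell command python3 -m creep 'ROWS' [FORCE]. ROWS is a JSON object whose one key "steps" holds a list that holds one entry, the list of rows, each a list of 5 numbers: the shift along the tool's x, y, z in mm, then the turn about the tool's z in rad, then the finger opening in mm, from 0 to 87.8. A call has 1 to 12 rows; each row shifts and turns the commanded pose from where the row before left it, along the tool's axes as they then stand; what a row does not reach is not made up. A row lasts 1/12 s, in which the tool goes at most 41.7 mm and 7.16 degrees, less where a joint would pass 70% of its speed; a pose out of reach is approached as far as the arm can. A call with a gripper value outside its range is refused whole. The fingers move at their own pace and stop on an object; FORCE is the grip in N (left out, the last holds). Time passes only in rows, so rows that do not move let the fingers close. It gives the time, the measured TCP pose, the force, the opening and the grip force at its end, in the units of the state.
- env.read_state(): the state, without advancing time (a new reading comes with each control period).
- env.get_image(name): name is "side" or "top" or "wrist"; returns the picture (384x512x3 uint8, blue, green, red); there is no depth.
- env.calibration(name): a dict with "vfov" (degrees; the focal length in pixels is half the picture's height over the tangent of half this angle, whatever the lens; pixels are square), "cx", "cy" (the principal point, pixels), "k1" (the pictures are not rectified: a ray, as slopes to the right and down, at radius r is drawn at 1 + k1 r^2 times it, then the intrinsics apply), "R" (3x3) and "t" (3): a world point X has camera coordinates R X + t. Camera axes: x right, y down, z forward; pixel columns grow to the right and rows downward; lengths in mm; the calibration is good to about 2 mm. A picture is of the moment at which its call begins: read the wrist's pose just before it. calibration takes no time and is no camera call; for the wrist camera it gives the pose at the moment of the call.
- env.close_job(): hands the job in; it is judged then, once.
The state is a dict: "time": time; "qpos": joint angles; "qvel": joint speeds; "effort": joint torques, N m; "position": TCP position; "orientation": TCP orientation; "force": force on the tool from outside, world axes, zero at the start; "moment": the same for the moment, N m; "grip_width": finger opening in mm; "finger_force": force on a finger pad.
Only numpy, scipy, OpenCV 4.12 (cv2) and the standard library are available. Lean on these libraries where they do the work, as an engineer would, in place of code of your own. Each camera call takes 0.05 s, during which the arm holds its last target. There are 200 camera calls.

## Task

Set out a re-heeling job: open all three grey parts boxes to see what each one holds and, with all three left standing open, take every D-shaped block heel you find out of its box and put it in the wooden tray, leaving the other parts in their boxes. Then shut all three boxes, and only after that open the cement can: push its black cap down hard, turn it anticlockwise until it comes free, lift it off and put it in the aluminium dish. Leave the other things on the bench alone.

Things in the scene. Friction and masses are not known exactly. Their poses are not given: they have to be found in the camera images.
- boxA: Fixed grey metal parts box, 170 x 140 x 78 mm (x, y, z), walls and floor 5 mm, with a hinged lid. The three boxes look alike from outside; which stands where varies. Origin: centre of its underside; x points from its front (lid tab) to its hinge side, z up. Its hinge line runs along y at x = 85, z = 78.5 mm (the lid's underside).
- lidA (a joint): Lid of boxA: 0 shut, 1.57 upright, stop at 2.0 rad. Plate 170 x 140 x 8 mm, 0.2 kg; stiff hinge (0.25 N m), so it stays as left. A steel tab, 18 mm wide (box y), 10 mm thick (0 to 10 mm above the lid's underside), juts 40 mm from the middle of the front edge in the lid's plane, 170 to 210 mm from the hinge line; it points up when the lid is upright.
- boxB: Fixed grey metal parts box, 170 x 140 x 78 mm (x, y, z), walls and floor 5 mm, with a hinged lid. The three boxes look alike from outside; which stands where varies. Origin: centre of its underside; x points from its front (lid tab) to its hinge side, z up. Its hinge line runs along y at x = 85, z = 78.5 mm (the lid's underside).
- lidB (a joint): Lid of boxB: 0 shut, 1.57 upright, stop at 2.0 rad. Plate 170 x 140 x 8 mm, 0.2 kg; stiff hinge (0.25 N m), so it stays as left. A steel tab, 18 mm wide (box y), 10 mm thick (0 to 10 mm above the lid's underside), juts 40 mm from the middle of the front edge in the lid's plane, 170 to 210 mm from the hinge line; it points up when the lid is upright.
- boxC: Fixed grey metal parts box, 170 x 140 x 78 mm (x, y, z), walls and floor 5 mm, with a hinged lid. The three boxes look alike from outside; which stands where varies. Origin: centre of its underside; x points from its front (lid tab) to its hinge side, z up. Its hinge line runs along y at x = 85, z = 78.5 mm (the lid's underside).
- lidC (a joint): Lid of boxC: 0 shut, 1.57 upright, stop at 2.0 rad. Plate 170 x 140 x 8 mm, 0.2 kg; stiff hinge (0.25 N m), so it stays as left. A steel tab, 18 mm wide (box y), 10 mm thick (0 to 10 mm above the lid's underside), juts 40 mm from the middle of the front edge in the lid's plane, 170 to 210 mm from the hinge line; it points up when the lid is upright.
- heel1: Loose block heel of pale wood, 64 mm tall, D-shaped in plan, 44 mm wide (y) and 44 mm long (x): flat front at x = -22, flat sides from x = -22 to 0, then a half-round of radius 22. Origin: centre of the half-round, on the underside; z up. 0.06 to 0.13 kg. Stands upright in boxA at the start; one to three are present, in a row along the box's x, 47 mm apart.
- heel2: Loose block heel of pale wood, 64 mm tall, D-shaped in plan, 44 mm wide (y) and 44 mm long (x): flat front at x = -22, flat sides from x = -22 to 0, then a half-round of radius 22. Origin: centre of the half-round, on the underside; z up. 0.06 to 0.13 kg. Stands upright in boxA at the start; one to three are present, in a row along the box's x, 47 mm apart.
- heel3: Loose block heel of pale wood, 64 mm tall, D-shaped in plan, 44 mm wide (y) and 44 mm long (x): flat front at x = -22, flat sides from x = -22 to 0, then a half-round of radius 22. Origin: centre of the half-round, on the underside; z up. 0.06 to 0.13 kg. Stands upright in boxA at the start; one to three are present, in a row along the box's x, 47 mm apart.
- drum1: Round pale wooden drum, 56 mm diameter, 55 mm tall, with a small dark plug hole on top; two of them loose in one of the boxes (boxB), not wanted. Origin: centre of its underside.
- wedge1: Flat pale wooden bar, 36 x 90 x 30 mm; two of them loose in one of the boxes (boxC), not wanted. Origin: centre of its underside.
- drum2: Round pale wooden drum, 56 mm diameter, 55 mm tall, with a small dark plug hole on top; two of them loose in one of the boxes (boxB), not wanted. Origin: centre of its underside.
- wedge2: Flat pale wooden bar, 36 x 90 x 30 mm; two of them loose in one of the boxes (boxC), not wanted. Origin: centre of its underside.
- can: Fixed square cement can, 110 x 110 x 100 mm, with a square steel collar 64 x 64 x 24 mm on top. Origin: centre of its underside. Locked, the cap's grip bar lies along the can's x. Push the cap down over 5 mm (it goes 9 mm, about 16 N) and turn it anticlockwise from above; past 0.5 rad no push is needed; from 1.0 rad it lifts out (stop near 1.25 rad), 15 mm up to clear. It cannot turn clockwise.
- cap: Loose black push-and-turn cap, 0.06 kg, 67 mm tall. Bottom up: stem 24 mm diameter with two lugs at its foot (42 mm tip to tip along x, 8 wide, 6 tall); disc 54 mm diameter from 23 to 33 mm; grip bar 52 mm long (x), 16 mm wide (y), from 33 to 67 mm. Origin: centre of the stem's underside, 112 mm above the table while locked. A spring pushes it up (7 N, 1 N more per mm), 3 mm when freed.
- tray: Loose wooden tray, 170 x 170 x 30 mm, walls and floor 5 mm, 0.6 kg, open on top. Origin: centre of its underside; x and y along its sides.
- dish: Loose round aluminium dish, 130 mm diameter, 18 mm tall, wall 3 mm, floor 4 mm thick. Origin: centre of its underside.
- hammer: Bystander: hammer, loose on the bench; to be left alone. Origin on its underside.
- dye: Bystander: amber dye bottle, 60 mm diameter, 150 mm tall, loose on the bench; to be left alone. Origin on its underside.
- jar: Bystander: closed glass jar, 70 mm diameter, 80 mm tall, loose on the bench; to be left alone. Origin on its underside.
- polish: Bystander: closed polish tin, 80 mm diameter, 30 mm tall, loose on the bench; to be left alone. Origin on its underside.
- brush: Bystander: brush, loose on the bench; to be left alone. Origin on its underside.
- last: Bystander: wooden shoe last, about 210 mm long, loose on the bench; to be left alone. Origin on its underside.
- mallet: Bystander: rubber mallet, 260 mm long, loose on the bench; to be left alone. Origin on its underside.

How it is judged (in metres and radians):
On the way, in this order (a step that is already met when the one before it is completed fails the run):
1. all three boxes stand open at the same time (each lid past 1.2 rad) (value of joint each of lidA, lidB, lidC above 1.2 rad), for 0.2 s.
2. every block heel lies or stands in the tray, all three boxes still open (lids past 0.8 rad) (x of heel1 in the frame of tray between -0.085 and 0.085 m and y of heel1 in the frame of tray between -0.085 and 0.085 m and z of heel1 in the frame of tray between -0.002 and 0.05 m and x of heel2 in the frame of tray between -0.085 and 0.085 m and y of heel2 in the frame of tray between -0.085 and 0.085 m and z of heel2 in the frame of tray between -0.002 and 0.05 m and x of heel3 in the frame of tray between -0.085 and 0.085 m and y of heel3 in the frame of tray between -0.085 and 0.085 m and z of heel3 in the frame of tray between -0.002 and 0.05 m and linear speed of each of heel1, heel2, heel3 below 0.05 m/s and value of joint each of lidA, lidB, lidC above 0.8 rad), for 0.2 s.
3. all three boxes are shut again (lids under 0.08 rad), the heels in the tray (value of joint each of lidA, lidB, lidC below 0.08 rad and x of heel1 in the frame of tray between -0.085 and 0.085 m and y of heel1 in the frame of tray between -0.085 and 0.085 m and z of heel1 in the frame of tray between -0.002 and 0.05 m and x of heel2 in the frame of tray between -0.085 and 0.085 m and y of heel2 in the frame of tray between -0.085 and 0.085 m and z of heel2 in the frame of tray between -0.002 and 0.05 m and x of heel3 in the frame of tray between -0.085 and 0.085 m and y of heel3 in the frame of tray between -0.085 and 0.085 m and z of heel3 in the frame of tray between -0.002 and 0.05 m), for 0.2 s.
4. the cap, still in the collar, is pushed and turned free (more than 0.9 rad), the boxes shut (angle between the x axis of cap and the x axis of can, either way round above 0.9 rad and horizontal distance between cap and can below 0.01 m and z of cap in the frame of can below 0.126 m and value of joint each of lidA, lidB, lidC below 0.08 rad), for 0.1 s.
At the end, for the whole second after the job is handed in: Every heel is in the tray (origin within 85 mm of its centre in x and y, under 50 mm up), drums and wedges are in their boxes, lids are shut (under 0.08 rad), the cap is in the dish (within 60 mm of its centre, below 70 mm), tray and dish are level, all at rest (all of step 3 and linear speed of each of heel1, heel2, heel3, cap below 0.05 m/s and x of drum1 in the frame of boxB between -0.08 and 0.08 m and y of drum1 in the frame of boxB between -0.07 and 0.07 m and z of each of drum1, drum2 in the frame of boxB below 0.08 m and x of drum2 in the frame of boxB between -0.08 and 0.08 m and y of drum2 in the frame of boxB between -0.07 and 0.07 m and x of wedge1 in the frame of boxC between -0.08 and 0.08 m and y of wedge1 in the frame of boxC between -0.07 and 0.07 m and z of each of wedge1, wedge2 in the frame of boxC below 0.08 m and x of wedge2 in the frame of boxC between -0.08 and 0.08 m and y of wedge2 in the frame of boxC between -0.07 and 0.07 m and horizontal distance between cap and dish below 0.06 m and height (world z) of cap below 0.07 m and angle between each of tray, dish's own z axis and vertical below 0.15 rad); the robot touches nothing.
It fails at once if a bystander (hammer, brush, bottle, jar, tin, last or mallet) is shoved more than 60 mm (distance of any of hammer, dye, jar, polish, brush, last, mallet from where it was at the start of the episode above 0.06 m).
Of heel1, heel2, heel3 only 1 to 3 are there at a start; the rules pass over those that are not, and their reading is None.
At some moment in a run one of tray, dish may be knocked a few centimetres aside while the robot is not near it.
Once in a run the grip may slacken for a moment while it holds something.
It also fails if it takes over 210 s, if anything falls off the work surface, if the arm or the gripper's body presses on something with over 40 N, if the wrist force passes 120 N, or if a joint passes its speed limit or range.

## Working session

There is one attempt and no reset: what is moved stays moved. The work goes in short steps, Python scripts to look and compute and a shell command to move; the robot and the scene stay as the last step left them, time stands still between calls to the robot, and variables do not carry over. Pictures are saved under pics/ and viewed, at most 14 in all, crops included, and the job is handed in when it is done.

```bash
mkdir -p pics
cat > h.py <<'E'
import numpy as np, cv2
from station import env
from scipy.spatial.transform import Rotation as Ro
def cam(n):
    c=env.calibration(n); f=192/np.tan(np.radians(c['vfov'])/2)
    return f,c['cx'],c['cy'],c['k1'],np.array(c['R']),np.array(c['t'])
def pix2w(n,u,v,z,c=None):
    f,cx,cy,k,R,t=c or cam(n)
    d=np.array([(u-cx)/f,(v-cy)/f]); s=d.copy()
    for _ in range(30): s=d/(1+k*(s@s))
    r=R.T@np.array([s[0],s[1],1]); o=-R.T@t
    return o+r*(z-o[2])/r[2]
def w2pix(n,X,c=None):
    f,cx,cy,k,R,t=c or cam(n)
    p=R@np.array(X,float)+t; s=p[:2]/p[2]; s=s*(1+k*(s@s)); return np.array([f*s[0]+cx,f*s[1]+cy])
def snap(n,name,scale=1.5):
    c=cam(n); im=env.get_image(n); cv2.imwrite(f'pics/{name}_raw.png',im)
    cv2.imwrite(f'pics/{name}.png',cv2.resize(im,None,fx=scale,fy=scale,interpolation=cv2.INTER_CUBIC)); return im,c
def st():
    s=env.read_state(); R=Ro.from_rotvec(s['orientation']).as_matrix()
    print('t',round(s['time'],2),'p',np.round(s['position'],1),'x',np.round(R[:,0],3),'y',np.round(R[:,1],3),'z',np.round(R[:,2],3),'F',np.round(s['force'],1),'w',round(s['grip_width'],1),'q',np.round(s['qpos'],2)); return s,R
E
python3 - <<'E'
from h import *
st()
for n in('top','side','wrist'):
    snap(n,n+'0'); c=cam(n); print(n,[np.round(a,2) for a in c[:4]],'pos',np.round(-c[4].T@c[5]),np.round(c[4],2).tolist())
E
```

```text
t 0.0 p [276.  560.2 229.9] x [-0.897  0.442  0.   ] y [ 0.442  0.897 -0.002] z [-0.001 -0.001 -1.   ] F [0.2 0.5 0.3] w 87.5 q [ 1.09  0.42  1.63 -0.    1.09 -0.02]
top [np.float64(386.88), np.float64(262.39), np.float64(193.15), np.float64(-0.02)] pos [ 434.   36. 1222.] [[0.01, -1.0, 0.01], [-0.99, -0.01, -0.11], [0.11, -0.01, -0.99]]
side [np.float64(369.38), np.float64(254.88), np.float64(188.29), np.float64(-0.1)] pos [  -0. -704.  761.] [[0.8, -0.59, 0.02], [-0.34, -0.49, -0.81], [0.49, 0.64, -0.59]]
wrist [np.float64(312.54), np.float64(256.25), np.float64(189.52), np.float64(0.02)] pos [214. 591. 385.] [[0.44, 0.9, -0.0], [0.87, -0.43, 0.26], [0.23, -0.11, -0.97]]
```

View pics/top0.png

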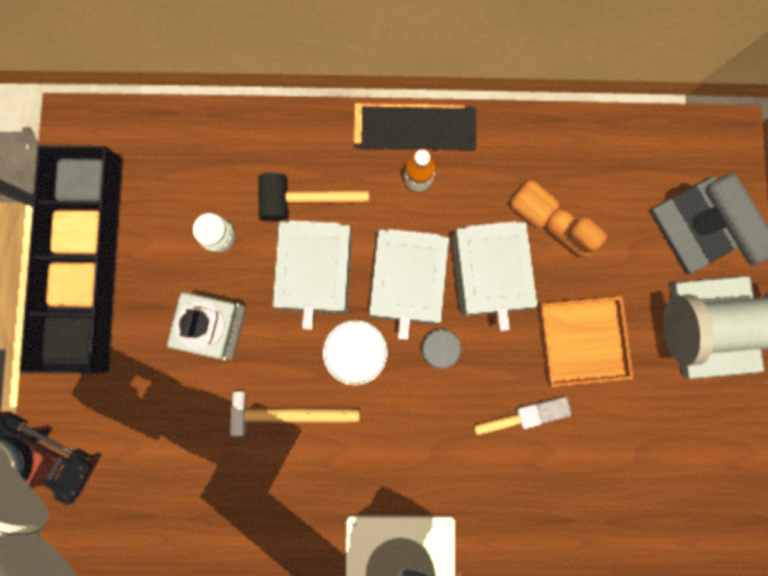

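View pics/side0.png

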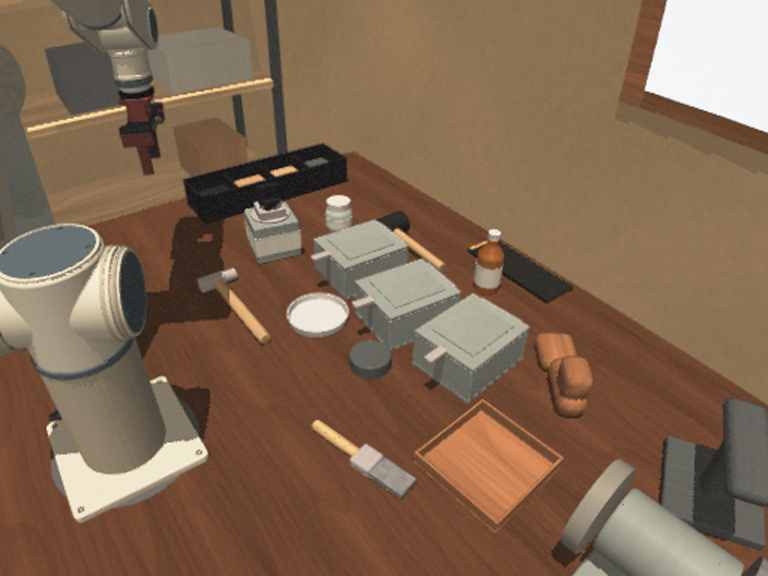

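The top view shows three boxes with their tabs toward the robot: tab tips at view pixels (307,327), (403,338) and (504,328). The can's cap is at (196,323), the dish at (355,352) and the tray centre at (586,341). I'll zoom in for corner accuracy.

Run:
```python
import cv2,numpy as np
im=cv2.imread('pics/top0_raw.png')[140:265,105:425]
im=cv2.resize(im,None,fx=2.5,fy=2.5,interpolation=cv2.INTER_CUBIC)
a=cv2.imread('pics/top0_raw.png')[140:225,175:360]
a=cv2.resize(a,None,fx=4.3,fy=4.3,interpolation=cv2.INTER_CUBIC)[:, :800]
cv2.imwrite('pics/crop1.png',a)
from h import *
V={'L':[(278,222),(350,223),(347,311),(274,310),(307,327)],'M':[(376,231),(448,234),(443,322),(371,318),(403,338)],'R':[(455,227),(526,223),(536,304),(466,313),(504,328)]}
for k,v in V.items():
    print(k,[np.round(pix2w('top',u/1.5,w/1.5,86 if i<4 else 86),0)[:2].tolist() for i,(u,w) in enumerate(v)])
print('tray',[np.round(pix2w('top',u/1.5,w/1.5,30),0)[:2].tolist() for u,w in [(541,303),(622,297),(632,378),(551,385)]])
print('dish',pix2w('top',355/1.5,352/1.5,18),'cap',pix2w('top',196/1.5,323/1.5,175))
```

```text
L [[694.0, 254.0], [694.0, 111.0], [518.0, 113.0], [518.0, 256.0], [486.0, 190.0]]
M [[679.0, 59.0], [675.0, -85.0], [499.0, -76.0], [505.0, 66.0], [467.0, 3.0]]
R [[689.0, -99.0], [700.0, -242.0], [537.0, -259.0], [517.0, -121.0], [489.0, -195.0]]
tray [[544.0, -284.0], [559.0, -454.0], [392.0, -470.0], [377.0, -302.0]]
dish [438.83264835  99.21219388  18.        ] cap [486.39567996 377.86759964 175.        ]
```

View pics/crop1.png

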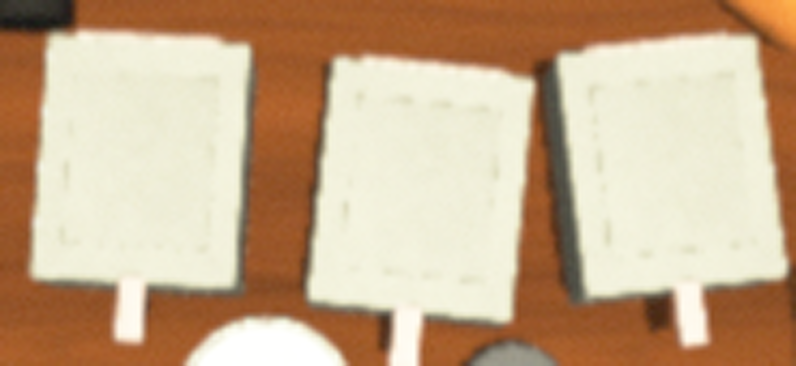

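Crop corners as I read them, clockwise from the hinge-left:
- **L lid:** (48,36), (250,44), (240,290), (32,278)
- **M lid:** (332,58), (532,77), (512,321), (308,301)
- **R lid:** (557,52), (757,37), (787,275), (580,298)

Next I fit the 170×140 rectangles.

```bash
cat >> h.py <<'E'
import json,os
def goal(p,yv=None,pose=None):
    "print shift in tool axes from the measured pose to TCP p, and turn to bring tool y to (+-) direction yv(deg)"
    s=env.read_state(); R=Ro.from_rotvec(s['orientation']).as_matrix(); d=R.T@(np.array(p)-s['position'])
    a=np.degrees(np.arctan2(R[1,1],R[0,1])); t=0
    if yv is not None: t=(a-yv+90)%180-90
    r=np.radians(-t); 
    Rz=Ro.from_rotvec([0,0,np.radians(t)]).as_matrix()
    print('t',round(s['time'],2),'shift(now axes)',np.round(d,1),'turn',round(np.radians(t),3),'shift(after turn)',np.round(Rz.T@d,1),'q6',round(s['qpos'][5],2))
def load(): return {k:(np.array(v[:2]),v[2]) for k,v in json.load(open('box.json')).items()}
def bp(k,x,y=0):
    o,a=load()[k]; c,s=np.cos(a),np.sin(a); return o+np.array([c*x-s*y,s*x+c*y])
E
python3 - <<'E'
from h import *
from scipy.optimize import least_squares
V={'L':[(48,36),(250,44),(240,290),(32,278),(128,342)],'M':[(332,58),(532,77),(512,321),(308,301)],'R':[(557,52),(757,37),(787,275),(580,298),(693,345)]}
B=np.array([(85,70),(85,-70),(-85,-70),(-85,70),(-125,0)],float)
out={}
for k,v in V.items():
    W=np.array([pix2w('top',u/4.3+175,w/4.3+140,86.5)[:2] for u,w in v])
    f=lambda p:((np.array([[np.cos(p[2]),-np.sin(p[2])],[np.sin(p[2]),np.cos(p[2])]])@B[:len(v)].T).T+p[:2]-W).ravel()
    r=least_squares(f,[600,0,0]); out[k]=r.x.tolist(); print(k,np.round(r.x,3),np.round(r.fun,1))
json.dump(out,open('box.json','w'))
for k in out: print(k,'tab',bp(k,-115))
a=np.degrees(out['L'][2]); print(a); goal([*bp('L',-112),130],90+a)
E
```

```text
L [ 6.06103e+02  1.83770e+02 -3.40000e-02] [ 0.6 -0.5 -0.5 -0.1  0.9  2.3 -0.7  0.1 -0.2 -1.8]
M [ 5.89781e+02 -8.80300e+00 -8.10000e-02] [-0.   0.1 -0.1 -0.3  0.3  0.1 -0.2  0.1]
R [ 6.08738e+02 -1.81452e+02  1.06000e-01] [-1.  -0.2  1.   0.6 -1.5  1.   1.3 -2.5  0.2  1.1]
L tab [491.16792888 187.63495735]
M tab [475.16155377   0.54578233]
R tab [ 494.38602008 -193.64696283]
-1.9257562109950082
t 0.15 shift(now axes) [-360.4 -237.8  100.4] turn -0.424 shift(after turn) [-230.6 -365.1  100.4] q6 -0.02
```

```bash
python3 -m creep '{"steps":[[[0,0,0,-0.106,45],[0,0,0,-0.106,45],[0,0,0,-0.106,45],[0,0,0,-0.106,45]]]}' 20
python3 -m creep '{"steps":[[[-19.2,-30.4,0,0,45],[-19.2,-30.4,0,0,45],[-19.2,-30.4,0,0,45],[-19.2,-30.4,0,0,45],[-19.2,-30.4,0,0,45],[-19.2,-30.4,0,0,45],[-19.2,-30.4,0,0,45],[-19.2,-30.4,0,0,45],[-19.2,-30.4,0,0,45],[-19.2,-30.4,0,0,45],[-19.2,-30.4,0,0,45],[-19.2,-30.4,0,0,45]]]}'
python3 -m creep '{"steps":[[[0,0,20,0,45],[0,0,20,0,45],[0,0,20,0,45],[0,0,20,0,45],[0,0,0,0,45]]]}'
python3 - <<'E'
from h import *
st(); goal([*bp('L',-112),78],90+np.degrees(load()['L'][1]))
im,c=snap('wrist','w1',1.5)
for X in ([*bp('L',-125),88.5],[*bp('L',-85,9),88.5],[*bp('L',-85,-9),88.5],[*bp('L',-85,70),86.5]): print(w2pix('wrist',X,c)*1.5)
E
```

```text
time: 0.48
position: [276.1, 560.4, 230.3]
orientation: [-0.045, -3.141, 0.001]
force: [0.3, -0.2, -0.6]
grip_width: 64.5
finger_force: 0.0
time: 1.48
position: [494.6, 186.6, 230.6]
orientation: [-0.053, -3.141, 0.0]
force: [0.1, 0.4, -0.4]
grip_width: 44.8
finger_force: 0.0
time: 1.9
position: [491.8, 187.2, 147.3]
orientation: [-0.054, -3.135, 0.004]
force: [-1.2, -0.3, 0.2]
grip_width: 45.3
finger_force: 0.0
t 1.9 p [491.8 187.2 147.3] x [-0.999  0.034  0.006] y [ 0.034  0.999 -0.002] z [-0.006 -0.002 -1.   ] F [-1.2 -0.3  0.2] w 45.3 q [ 0.34  0.4   1.9  -0.    0.84 -1.2 ]
t 1.9 shift(now axes) [-2.8  0.6 69.3] turn -0.001 shift(after turn) [-2.8  0.6 69.3] q6 -1.2
[385.74295906 289.3448807 ]
[404.02150564 367.31898767]
[367.65073658 367.36778922]
[526.37464745 365.58190538]
```

View pics/w1.png

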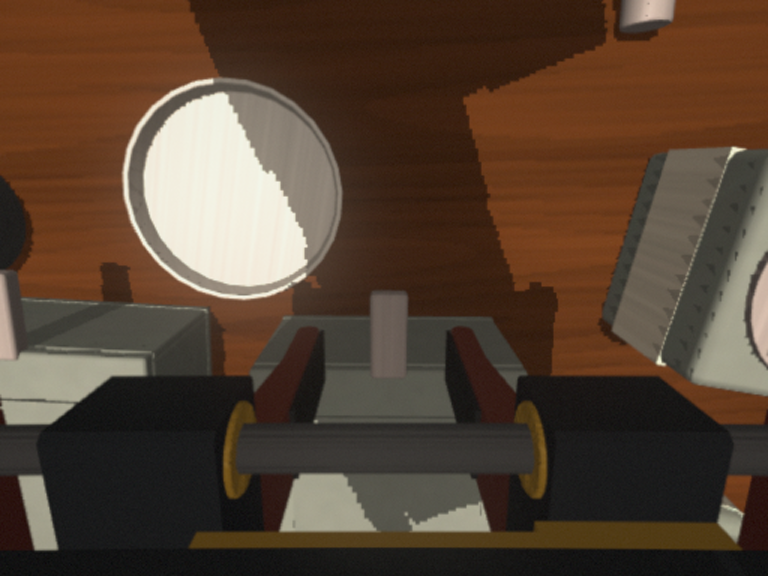

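The wrist view confirms the fit: tab tip at (388,292) against a predicted (386,289). I'll go down, grip and start lifting.

```bash
python3 -m creep '{"steps":[[[-2.8,0.6,23,0,45],[0,0,23,0,45],[0,0,23,0,45],[0,0,0,0,45],[0,0,0,0,10],[0,0,0,0,10],[0,0,0,0,10],[0,0,0,0,10],[0,0,0,0,10]]]}' 25
python3 -m creep '{"steps":[[[-1.5,0,-19.6,0,10],[-3.4,0,-19.4,0,10],[-5.3,0,-18.9,0,10],[-7.2,0,-18.3,0,10],[-9,0,-17.5,0,10],[-10.7,0,-16.5,0,10],[-12.3,0,-15.4,0,10],[-13.8,0,-14.1,0,10],[-15.1,0,-12.6,0,10]]]}'
```

```text
time: 2.7
position: [497.8, 188.7, 83.0]
orientation: [0.053, 3.139, 0.0]
force: [-0.7, -0.8, 7.8]
grip_width: 17.7
finger_force: 25.0
time: 3.45
position: [574.6, 185.6, 234.7]
orientation: [-0.053, -3.139, 0.001]
force: [0.3, -0.6, -6.7]
grip_width: 17.7
finger_force: 25.0
```

```bash
python3 -m creep '{"steps":[[[-16.3,0,-11.1,0,10],[-17.3,0,-9.4,0,10],[-18.2,0,-7.6,0,10],[-18.8,0,-5.7,0,10],[-19.3,0,-3.8,0,10],[-19.6,0,-1.9,0,10],[-19.7,0,0,0,10],[-19.6,0,2,0,10],[0,0,0,0,10]]]}'
python3 - <<'E'
from h import *
s,R=st(); o,a=load()['L']; d=s['position'][:2]-o; print('box x',d@[np.cos(a),np.sin(a)],'y',d@[-np.sin(a),np.cos(a)])
snap('side','s1')
E
```

```text
time: 4.2
position: [727.3, 179.4, 273.1]
orientation: [0.055, 3.137, -0.002]
force: [1.9, -6.0, 8.2]
grip_width: 17.6
finger_force: 25.0
t 4.2 p [727.3 179.4 273.1] x [-0.999  0.035 -0.004] y [ 0.035  0.999 -0.001] z [ 0.004 -0.001 -1.   ] F [ 1.9 -6.   8.2] w 17.6 q [ 0.23  0.57  1.29 -0.    1.28 -1.31]
box x 121.24496410402823 y -0.34115822273231444
```

View pics/s1.png

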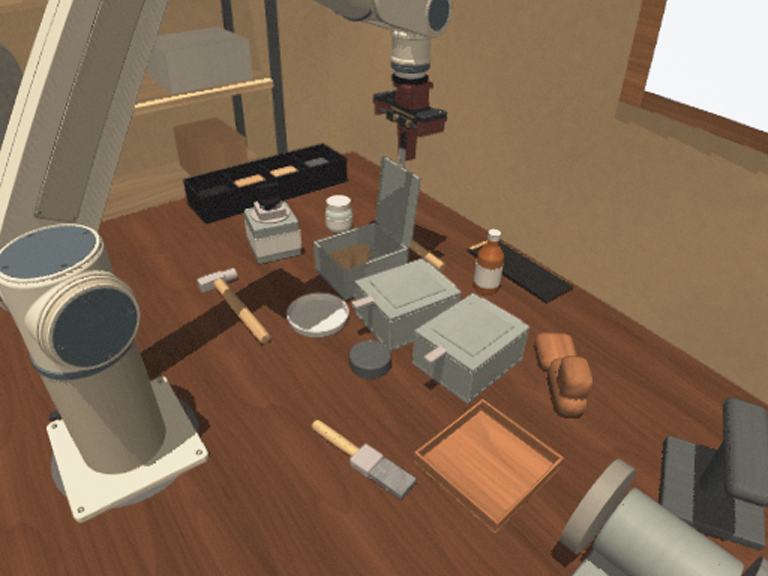

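L's lid stands upright at about 1.75 rad. Next I release it and go to M.

```bash
python3 -m creep '{"steps":[[[0,0,0,0,45],[0,0,0,0,45],[0,0,0,0,45],[0,0,-25,0,45],[0,0,-25,0,45],[25,0,0,0,45],[0,0,0,0,45]]]}'
python3 - <<'E'
from h import *
st()
for k in 'MR': goal([*bp(k,-112),120],90+np.degrees(load()[k][1]))
E
```

```text
time: 4.83
position: [696.8, 182.7, 323.3]
orientation: [0.052, 3.141, 0.001]
force: [1.2, 0.6, 0.5]
grip_width: 44.8
finger_force: 0.0
t 4.83 p [696.8 182.7 323.3] x [-0.999  0.033 -0.001] y [0.033 0.999 0.001] z [ 0.001  0.001 -1.   ] F [1.2 0.6 0.5] w 44.8 q [ 0.24  0.49  1.31  0.    1.34 -1.3 ]
t 4.83 shift(now axes) [ 212.6 -189.7  203.1] turn 0.048 shift(after turn) [ 203.2 -199.7  203.1] q6 -1.3
t 4.83 shift(now axes) [ 187.  -382.6  202.9] turn -0.139 shift(after turn) [ 238.3 -352.9  202.9] q6 -1.3
```

```bash
python3 -m creep '{"steps":[[[21.3,-19,0,0,45],[21.3,-19,0,0,45],[21.3,-19,0,0,45],[21.3,-19,0,0,45],[21.3,-19,0,0,45],[21.3,-19,0,0,45],[21.3,-19,0,0,45],[21.3,-19,0,0,45],[21.3,-19,0,0,45],[21.3,-19,0,0.048,45],[0,0,0,0,45]]]}'
python3 -m creep '{"steps":[[[0,0,25,0,45],[0,0,25,0,45],[0,0,25,0,45],[0,0,25,0,45],[0,0,25,0,45],[0,0,25,0,45],[0,0,25,0,45],[0,0,25,0,45],[0,0,0,0,45],[0,0,0,0,45]]]}'
python3 - <<'E'
from h import *
st()
goal([*bp('M',-112),78],90+np.degrees(load()['M'][1]))
im,c=snap('wrist','w2',1)
print(w2pix('wrist',[*bp('M',-125),88.5],c))
E
```

```text
time: 5.75
position: [475.9, -2.5, 320.9]
orientation: [-0.134, -3.136, 0.001]
force: [1.1, 0.3, -0.1]
grip_width: 45.3
finger_force: 0.0
time: 6.58
position: [479.0, -0.4, 120.5]
orientation: [-0.127, -3.136, -0.0]
force: [0.5, 0.9, -0.0]
grip_width: 45.0
finger_force: 0.0
t 6.58 p [ 4.790e+02 -4.000e-01  1.205e+02] x [-0.997  0.081  0.003] y [ 0.081  0.997 -0.   ] z [-0.003  0.    -1.   ] F [ 0.5  0.9 -0. ] w 45.0 q [-0.03  0.39  2.02  0.    0.74 -1.52]
t 6.58 shift(now axes) [ 0.7  0.6 42.5] turn 0.0 shift(after turn) [ 0.7  0.6 42.5] q6 -1.52
[257.39349412 199.02978333]
```

View pics/w2.png

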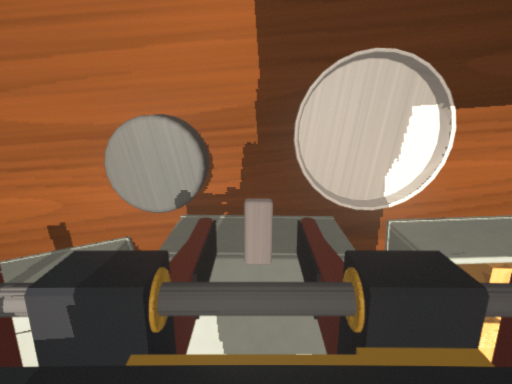

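The M tab tip is at (258,199), as predicted. I'll run the same opening sequence.

```bash
python3 -m creep '{"steps":[[[0.7,0.6,20,0,45],[0,0,20,0,45],[0,0,0,0,45],[0,0,0,0,10],[0,0,0,0,10],[0,0,0,0,10],[0,0,0,0,10],[0,0,0,0,10]]]}' 25
python3 -m creep '{"steps":[[[-1.5,0,-19.6,0,10],[-3.4,0,-19.4,0,10],[-5.3,0,-18.9,0,10],[-7.2,0,-18.3,0,10],[-9,0,-17.5,0,10],[-10.7,0,-16.5,0,10],[-12.3,0,-15.4,0,10],[-13.8,0,-14.1,0,10],[-15.1,0,-12.6,0,10]]]}'
python3 -m creep '{"steps":[[[-16.3,0,-11.1,0,10],[-17.3,0,-9.4,0,10],[-18.2,0,-7.6,0,10],[-18.8,0,-5.7,0,10],[-19.3,0,-3.8,0,10],[-19.6,0,-1.9,0,10],[-19.7,0,0,0,10],[-19.6,0,2,0,10],[0,0,0,0,10],[0,0,0,0,10]]]}'
python3 -m creep '{"steps":[[[0,0,0,0,45],[0,0,0,0,45],[0,0,0,0,45],[0,0,-25,0,45],[0,0,-25,0,45],[25,0,0,0,45],[0,0,0,0,45]]]}'
python3 - <<'E'
from h import *
st()
goal([*bp('R',-112),120],90+np.degrees(load()['R'][1]))
E
```

```text
time: 7.3
position: [479.9, 0.6, 82.5]
orientation: [0.13, 3.137, 0.002]
force: [0.0, 3.1, 4.8]
grip_width: 17.8
finger_force: 25.0
time: 8.05
position: [556.4, -6.4, 234.6]
orientation: [-0.129, -3.137, -0.0]
force: [0.7, 0.3, -6.3]
grip_width: 17.7
finger_force: 25.0
time: 8.88
position: [707.4, -20.1, 273.4]
orientation: [0.129, 3.134, -0.003]
force: [1.6, -4.5, 5.8]
grip_width: 17.5
finger_force: 25.0
time: 9.47
position: [678.3, -16.1, 322.8]
orientation: [0.128, 3.139, 0.0]
force: [0.7, -0.4, 0.1]
grip_width: 45.2
finger_force: 0.0
t 9.47 p [678.3 -16.1 322.8] x [-0.997  0.081 -0.   ] y [0.081 0.997 0.   ] z [ 0.  0. -1.] F [ 0.7 -0.4  0.1] w 45.2 q [-0.04  0.42  1.41  0.    1.31 -1.53]
t 9.47 shift(now axes) [ 166.  -191.4  202.7] turn -0.188 shift(after turn) [ 198.7 -157.   202.7] q6 -1.53
```

```bash
python3 -m creep '{"steps":[[[16.6,-19.1,0,0,45],[16.6,-19.1,0,0,45],[16.6,-19.1,0,0,45],[16.6,-19.1,0,0,45],[16.6,-19.1,0,0,45],[16.6,-19.1,0,0,45],[16.6,-19.1,0,0,45],[16.6,-19.1,0,0,45],[16.6,-19.1,0,0,45],[16.6,-19.1,0,-0.094,45],[0,0,0,-0.094,45]]]}'
python3 -m creep '{"steps":[[[0,0,25,0,45],[0,0,25,0,45],[0,0,25,0,45],[0,0,25,0,45],[0,0,25,0,45],[0,0,25,0,45],[0,0,25,0,45],[0,0,25,0,45],[0,0,0,0,45],[0,0,0,0,45]]]}'
python3 - <<'E'
from h import *
st()
goal([*bp('R',-112),78],90+np.degrees(load()['R'][1]))
im,c=snap('wrist','w3',1)
print(w2pix('wrist',[*bp('R',-125),88.5],c))
g=cv2.cvtColor(im,cv2.COLOR_BGR2HSV)
E
```

```text
time: 10.38
position: [496.5, -195.2, 320.6]
orientation: [0.17, -3.134, -0.0]
force: [0.1, -0.5, 0.6]
grip_width: 45.2
finger_force: 0.0
time: 11.22
position: [498.4, -192.9, 120.1]
orientation: [0.167, -3.134, -0.003]
force: [-0.2, -0.4, 1.2]
grip_width: 45.3
finger_force: 0.0
t 11.22 p [ 498.4 -192.9  120.1] x [-0.994 -0.106  0.003] y [-0.106  0.994  0.002] z [-0.004  0.002 -1.   ] F [-0.2 -0.4  1.2] w 45.3 q [-0.39  0.45  1.9   0.    0.79 -2.07]
t 11.22 shift(now axes) [ 0.9 -0.4 42.1] turn 0.0 shift(after turn) [ 0.9 -0.4 42.1] q6 -2.07
[255.89525133 199.01405496]
```

View pics/w3.png

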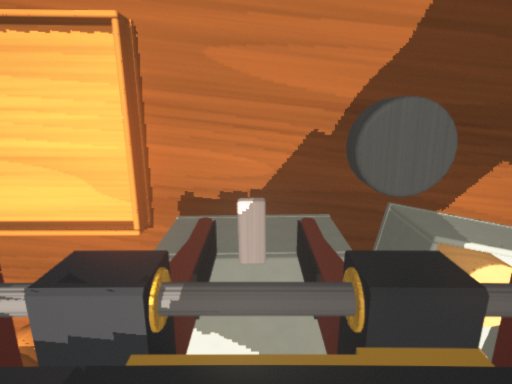

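The R tab tip is at (252,199), about 2 mm toward −y. I'll correct for that and open it.

```bash
python3 -m creep '{"steps":[[[0.9,-2,20,0,45],[0,0,20,0,45],[0,0,0,0,45],[0,0,0,0,10],[0,0,0,0,10],[0,0,0,0,10],[0,0,0,0,10],[0,0,0,0,10]]]}' 25
python3 -m creep '{"steps":[[[-1.5,0,-19.6,0,10],[-3.4,0,-19.4,0,10],[-5.3,0,-18.9,0,10],[-7.2,0,-18.3,0,10],[-9,0,-17.5,0,10],[-10.7,0,-16.5,0,10],[-12.3,0,-15.4,0,10],[-13.8,0,-14.1,0,10],[-15.1,0,-12.6,0,10]]]}'
python3 -m creep '{"steps":[[[-16.3,0,-11.1,0,10],[-17.3,0,-9.4,0,10],[-18.2,0,-7.6,0,10],[-18.8,0,-5.7,0,10],[-19.3,0,-3.8,0,10],[-19.6,0,-1.9,0,10],[-19.7,0,0,0,10],[-19.6,0,2,0,10],[0,0,0,0,10],[0,0,0,0,10]]]}'
python3 -m creep '{"steps":[[[0,0,0,0,60],[0,0,0,0,60],[0,0,0,0,60],[0,0,-25,0,60],[0,0,-25,0,60],[25,0,0,0,60],[30,0,0,0,60],[30,0,0,0,60],[30,0,0,0,60],[30,0,0,0,60],[30,0,0,0,60],[30,0,0,0,60]]]}'
python3 - <<'E'
from h import *
st()
snap('top','top1')
E
```

```text
time: 11.93
position: [499.4, -196.0, 82.4]
orientation: [-0.168, 3.135, -0.002]
force: [-0.4, 0.3, 4.9]
grip_width: 17.6
finger_force: 25.0
time: 12.68
position: [576.0, -186.8, 234.2]
orientation: [0.167, -3.135, -0.001]
force: [2.0, -0.5, -6.2]
grip_width: 17.3
finger_force: 25.0
time: 13.52
position: [725.9, -169.2, 271.6]
orientation: [-0.168, 3.135, 0.004]
force: [1.7, 7.3, 2.5]
grip_width: 17.1
finger_force: 25.0
time: 14.52
position: [518.8, -193.4, 321.1]
orientation: [0.166, -3.137, 0.001]
force: [0.3, -1.2, 0.2]
grip_width: 59.8
finger_force: 0.0
t 14.52 p [ 518.8 -193.4  321.1] x [-0.994 -0.106  0.   ] y [-0.106  0.994 -0.   ] z [-0. -0. -1.] F [ 0.3 -1.2  0.2] w 59.8 q [-0.38  0.22  1.7  -0.    1.22 -2.05]
```

View pics/top1.png

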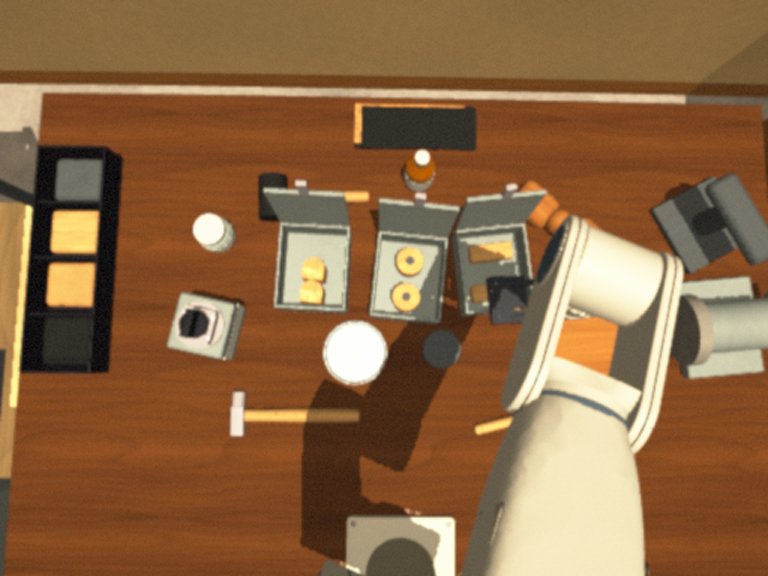

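All three lids are open. L, the left box, is boxA and holds two heels, near (313,268) and (311,292). M holds the drums and R the wedges. I'll zoom in on the heels.

Run:
```python
import cv2
a=cv2.imread('pics/top1_raw.png')[145:212,180:240]
cv2.imwrite('pics/crop2.png',cv2.resize(a,None,fx=8,fy=8,interpolation=cv2.INTER_CUBIC))
```

```text
(no output)
```

View pics/crop2.png

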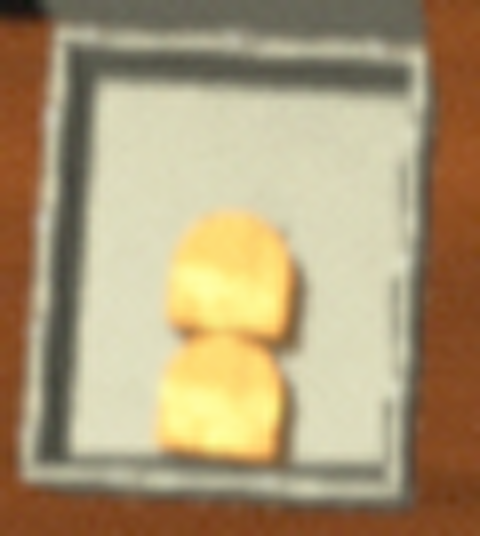

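Run:
```python
from h import *
o,a=load()['L']; Rb=np.array([[np.cos(a),np.sin(a)],[-np.sin(a),np.cos(a)]])
for n,u,v in [('Fflat',218,453),('Fround',220,335),('FL',158,420),('FR',281,420),('Bflat',230,332),('Bround',233,212),('BL',169,300),('BR',293,300)]:
    p=pix2w('top',u/8+180-.5,v/8+145-.5,69); print(n,np.round(p[:2],1),np.round(Rb@(p[:2]-o),1))
s,R=st()
for x in (-54,-7): goal([*bp('L',x,0),170],90+np.degrees(a))
for u,v in [(541,303),(622,297),(632,378),(551,385)]: print(pix2w('top',u/1.5,v/1.5,30)[:2])
```

```text
Fflat [537.1 187.8] [-69.1   1.7]
Fround [581.5 188.3] [-24.7   3.7]
FL [549.2 210.5] [-57.8  24.8]
FR [549.8 164.6] [-55.6 -21. ]
Bflat [582.7 184.6] [-23.4   0. ]
Bround [628.3 184.7] [22.2  1.7]
BL [594.5 207.8] [-12.4  23.6]
BR [595.2 161.3] [-10.2 -22.8]
t 14.57 p [ 513.9 -193.4  320.8] x [-0.994 -0.105  0.004] y [-0.105  0.994  0.001] z [-0.004  0.    -1.   ] F [-3.8  0.8 -0.7] w 59.8 q [-0.38  0.22  1.7  -0.    1.22 -2.06]
t 14.57 shift(now axes) [-78.5 372.8 150.7] turn 0.139 shift(after turn) [-26.1 380.1 150.7] q6 -2.06
t 14.57 shift(now axes) [-125.   366.3  150.5] turn 0.139 shift(after turn) [-73.1 380.1 150.5] q6 -2.06
[ 544.25548481 -284.25844978]
[ 559.0127923 -454.033332 ]
[ 392.34429171 -469.57224199]
[ 376.53945728 -302.16534187]
```

Heel F has its origin at about box x −47 and heel B at about 0, both y ≈ +1.5, which matches the 47 mm spacing. I'll go for F first.

```bash
python3 -m creep '{"steps":[[[0,0,0,0.07,60],[0,0,0,0.069,60]]]}'
python3 -m creep '{"steps":[[[-1.85,31.75,0,0,60],[-1.85,31.75,0,0,60],[-1.85,31.75,0,0,60],[-1.85,31.75,0,0,60],[-1.85,31.75,0,0,60],[-1.85,31.75,0,0,60],[-1.85,31.75,0,0,60],[-1.85,31.75,0,0,60],[-1.85,31.75,0,0,60],[-1.85,31.75,0,0,60],[-1.85,31.75,0,0,60],[-1.85,31.75,0,0,60]]]}'
python3 -m creep '{"steps":[[[0,0,30,0,60],[0,0,30,0,60],[0,0,30,0,60],[0,0,30,0,60],[0,0,30,0,60],[0,0,0,0,60],[0,0,0,0,60]]]}'
python3 - <<'E'
from h import *
st(); a=load()['L'][1]
goal([*bp('L',-58,1),38],90+np.degrees(a))
im,c=snap('wrist','w4',1)
for x in(-69,-25): print(w2pix('wrist',[*bp('L',x,1),69],c))
E
```

```text
time: 14.73
position: [519.7, -193.7, 321.7]
orientation: [0.059, 3.14, -0.001]
force: [-0.3, 0.5, -0.5]
grip_width: 59.5
finger_force: 0.0
time: 15.73
position: [555.3, 188.2, 321.3]
orientation: [0.052, 3.141, -0.0]
force: [0.1, -0.3, 1.0]
grip_width: 60.0
finger_force: 0.0
time: 16.32
position: [554.5, 186.4, 170.2]
orientation: [-0.052, -3.138, 0.002]
force: [0.6, -0.4, 0.3]
grip_width: 60.0
finger_force: 0.0
t 16.32 p [554.5 186.4 170.2] x [-0.999  0.033  0.003] y [ 0.033  0.999 -0.001] z [-0.003 -0.001 -1.   ] F [ 0.6 -0.4  0.3] w 60.0 q [ 0.3   0.44  1.76 -0.    0.94 -1.23]
t 16.32 shift(now axes) [  6.    0.3 132.2] turn 0.001 shift(after turn) [  6.    0.3 132.2] q6 -1.23
[256.54177183 171.47357839]
[256.56630566 221.02252181]
```

View pics/w4.png

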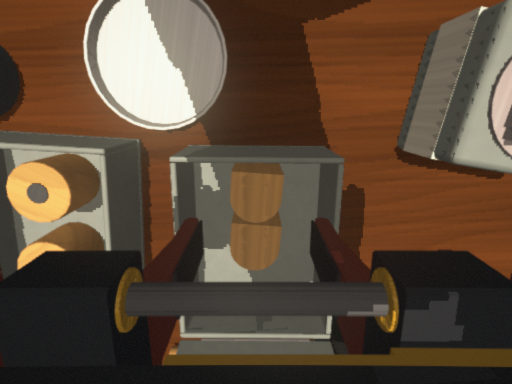

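Heel F spans rows 165–221 at column 256, matching the prediction. I'll descend, grip and lift.

```bash
python3 -m creep '{"steps":[[[3,0.3,22,0,60],[3,0,22,0,60],[0,0,22,0,60],[0,0,22,0,60],[0,0,22,0,60],[0,0,22,0,60],[0,0,0,0,60],[0,0,0,0,30],[0,0,0,0,30],[0,0,0,0,30],[0,0,0,0,30],[0,0,0,0,30]]]}' 35
python3 -m creep '{"steps":[[[0,0,-20,0,30],[0,0,-20,0,30],[0,0,-25,0,30],[0,0,-25,0,30],[0,0,-25,0,30],[0,0,-25,0,30],[0,0,0,0,30]]]}'
python3 - <<'E'
from h import *
st(); a=0.088
T=np.array([468,-377.5]); p=T+np.array([[np.cos(a),-np.sin(a)],[np.sin(a),np.cos(a)]])@[0,-35]
goal([*p,110],90+np.degrees(a)); print(p)
E
```

```text
time: 17.37
position: [551.1, 187.9, 41.4]
orientation: [0.051, 3.137, 0.002]
force: [-0.1, -1.3, 8.1]
grip_width: 44.5
finger_force: 34.6
time: 17.95
position: [552.3, 188.4, 185.1]
orientation: [0.051, 3.132, 0.005]
force: [0.5, 0.0, -0.4]
grip_width: 44.5
finger_force: 34.6
t 17.95 p [552.3 188.4 185.1] x [-0.999  0.033 -0.009] y [0.033 0.999 0.003] z [ 0.009  0.003 -1.   ] F [ 0.5  0.  -0.4] w 44.5 q [ 0.31  0.42  1.76 -0.    0.95 -1.23]
t 17.95 shift(now axes) [  62.2 -603.3   72.6] turn -0.121 shift(after turn) [ 134.4 -591.4   72.6] q6 -1.23
[ 471.07602629 -412.36456743]
```

```bash
python3 -m creep '{"steps":[[[3.1,-30.2,0,0,30],[3.1,-30.2,0,0,30],[3.1,-30.2,0,0,30],[3.1,-30.2,0,0,30],[3.1,-30.2,0,0,30],[3.1,-30.2,0,0,30],[3.1,-30.2,0,0,30],[3.1,-30.2,0,0,30],[3.1,-30.2,0,0,30],[3.1,-30.2,0,0,30]]]}'
python3 -m creep '{"steps":[[[3.1,-30.2,0,0,30],[3.1,-30.2,0,0,30],[3.1,-30.2,0,0,30],[3.1,-30.2,0,0,30],[3.1,-30.2,0,0,30],[3.1,-30.2,0,0,30],[3.1,-30.2,0,0,30],[3.1,-30.2,0,0,30],[3.1,-30.2,0,0,30],[3.1,-30.2,0,0,30],[0,0,0,0,30],[0,0,0,0,30]]]}'
python3 - <<'E'
from h import *
st()
goal([471,-412,41])
im,c=snap('wrist','w5',1)
for p in [(544,-284),(559,-454),(392,-470),(377,-302)]: print(np.round(w2pix('wrist',[*p,30],c)))
E
```

```text
time: 18.78
position: [507.8, -114.8, 179.1]
orientation: [0.051, 3.141, -0.0]
force: [0.6, 1.1, -1.0]
grip_width: 44.8
finger_force: 34.6
time: 19.78
position: [466.9, -415.3, 178.8]
orientation: [-0.055, -3.141, -0.0]
force: [-0.4, 0.8, -1.3]
grip_width: 44.5
finger_force: 34.6
t 19.78 p [ 466.9 -415.3  178.8] x [-0.999  0.035  0.   ] y [0.035 0.999 0.   ] z [-0.  0. -1.] F [-0.4  0.8 -1.3] w 44.5 q [-0.75  0.48  1.67  0.    0.99 -2.28]
t 19.78 shift(now axes) [ -4.    3.4 137.8] turn 0.0 shift(after turn) [ -4.    3.4 137.8] q6 -2.28
[383. 245.]
[223. 264.]
[195. 103.]
[376.  78.]
```

View pics/w5.png

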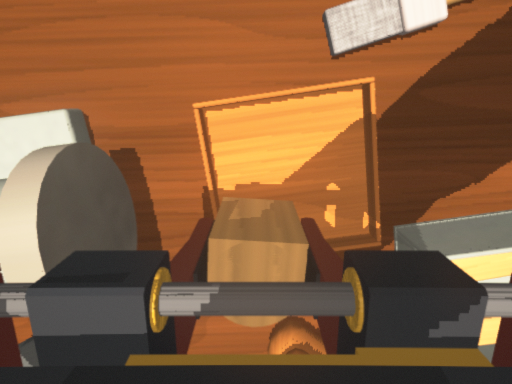

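The tray is where it was measured, with corners at (195,106), (375,79) and (382,245), and the heel is held. I'll lower it and release.

```bash
python3 -m creep '{"steps":[[[-2,1.7,24,0,30],[-2,1.7,24,0,30],[0,0,24,0,30],[0,0,24,0,30],[0,0,20,0,30],[0,0,14,0,30],[0,0,6,0,30],[0,0,0,0,30],[0,0,0,0,30]]]}'
python3 -m creep '{"steps":[[[0,0,0,0,48],[0,0,0,0,54],[0,0,0,0,54],[0,0,-12,0,54],[0,0,-25,0,54],[0,0,-30,0,54],[0,0,-30,0,60],[0,0,-30,0,60],[0,0,-30,0,60],[0,0,0,0,60]]]}'
python3 - <<'E'
from h import *
st(); a=load()['L'][1]
goal([*bp('L',-11,1),200],90+np.degrees(a))
E
```

```text
time: 20.58
position: [472.2, -410.6, 43.5]
orientation: [0.051, 3.141, -0.0]
force: [0.3, -0.3, -0.3]
grip_width: 44.5
finger_force: 34.7
time: 21.42
position: [474.3, -413.4, 207.8]
orientation: [0.051, 3.133, -0.011]
force: [0.1, -0.7, 0.4]
grip_width: 60.1
finger_force: 0.0
t 21.42 p [ 474.3 -413.4  207.8] x [-0.999  0.033 -0.008] y [ 0.033  0.999 -0.007] z [ 0.008 -0.007 -1.   ] F [ 0.1 -0.7  0.4] w 60.1 q [-0.74  0.45  1.65 -0.    1.03 -2.27]
t 21.42 shift(now axes) [-101.1  602.2    4.3] turn 0.001 shift(after turn) [-100.6  602.3    4.3] q6 -2.27
```

```bash
python3 -m creep '{"steps":[[[-5.05,30.1,0,0,60],[-5.05,30.1,0,0,60],[-5.05,30.1,0,0,60],[-5.05,30.1,0,0,60],[-5.05,30.1,0,0,60],[-5.05,30.1,0,0,60],[-5.05,30.1,0,0,60],[-5.05,30.1,0,0,60],[-5.05,30.1,0,0,60],[-5.05,30.1,0,0,60]]]}'
python3 -m creep '{"steps":[[[-5.05,30.1,0,0,60],[-5.05,30.1,0,0,60],[-5.05,30.1,0,0,60],[-5.05,30.1,0,0,60],[-5.05,30.1,0,0,60],[-5.05,30.1,0,0,60],[-5.05,30.1,0,0,60],[-5.05,30.1,0,0,60],[-5.05,30.1,0,0,60],[-5.05,30.1,0,0,60],[0,0,0,0,60],[0,0,0,0,60]]]}'
python3 - <<'E'
from h import *
st(); a=load()['L'][1]
goal([*bp('L',-11,1),38],90+np.degrees(a))
E
```

```text
time: 22.25
position: [532.0, -110.3, 200.6]
orientation: [0.052, 3.141, -0.0]
force: [0.7, -0.0, 0.0]
grip_width: 60.3
finger_force: 0.0
time: 23.25
position: [592.2, 188.6, 200.2]
orientation: [0.047, 3.141, -0.0]
force: [-0.6, 0.3, 0.1]
grip_width: 59.6
finger_force: 0.0
t 23.25 p [592.2 188.6 200.2] x [-1.    0.03 -0.  ] y [ 0.03  1.   -0.  ] z [ 0. -0. -1.] F [-0.6  0.3  0.1] w 59.6 q [ 0.29  0.45  1.66 -0.    1.03 -1.25]
t 23.25 shift(now axes) [ -3.   -3.3 162.2] turn 0.003 shift(after turn) [ -3.   -3.3 162.2] q6 -1.25
```

```bash
python3 -m creep '{"steps":[[[-3,-3.3,26,0,60],[0,0,26,0,60],[0,0,26,0,60],[0,0,24,0,60],[0,0,22,0,60],[0,0,20,0,60],[0,0,18,0,60],[0,0,0,0,60],[0,0,0,0,30],[0,0,0,0,30],[0,0,0,0,30],[0,0,0,0,30]]]}' 35
python3 -m creep '{"steps":[[[0,0,0,0,30],[0,0,-20,0,30],[0,0,-20,0,30],[0,0,-25,0,30],[0,0,-25,0,30],[0,0,-25,0,30],[0,0,-25,0,30],[0,0,0,0,30]]]}'
python3 - <<'E'
from h import *
st(); a=0.088
T=np.array([468,-377.5]); p=T+np.array([[np.cos(a),-np.sin(a)],[np.sin(a),np.cos(a)]])@[0,35]
goal([*p,110]); print(p)
E
```

```text
time: 24.25
position: [596.2, 184.0, 39.6]
orientation: [0.052, 3.139, 0.001]
force: [-0.5, -2.0, 3.2]
grip_width: 45.1
finger_force: 34.5
time: 24.92
position: [598.1, 185.0, 183.8]
orientation: [0.051, 3.133, 0.004]
force: [1.3, -0.2, -1.7]
grip_width: 44.5
finger_force: 34.5
t 24.92 p [598.1 185.  183.8] x [-0.999  0.033 -0.008] y [0.033 0.999 0.003] z [ 0.008  0.002 -1.   ] F [ 1.3 -0.2 -1.7] w 44.5 q [ 0.28  0.48  1.67  0.    0.99 -1.26]
t 24.92 shift(now axes) [ 116.5 -531.9   71.3] turn 0.0 shift(after turn) [ 116.5 -531.9   71.3] q6 -1.26
[ 464.92397371 -342.63543257]
```

```bash
python3 -m creep '{"steps":[[[6.5,-29.6,0,0,30],[6.5,-29.6,0,0,30],[6.5,-29.6,0,0,30],[6.5,-29.6,0,0,30],[6.5,-29.6,0,0,30],[6.5,-29.6,0,0,30],[6.5,-29.6,0,0,30],[6.5,-29.6,0,0,30],[6.5,-29.6,0,0,30]]]}'
python3 -m creep '{"steps":[[[6.5,-29.6,0,0,30],[6.5,-29.6,0,0,30],[6.5,-29.6,0,0,30],[6.5,-29.6,0,0,30],[6.5,-29.6,0,0,30],[6.5,-29.6,0,0,30],[6.5,-29.6,0,0,30],[6.5,-29.6,0,0,30],[6.5,-29.6,0,0,30],[0,0,0,0,30],[0,0,0,0,30]]]}'
python3 - <<'E'
from h import *
st(); goal([465,-342.5,43])
im,c=snap('side','s2',1.5); b=cv2.imread('pics/s1_raw.png')
for r in [(300,350,285,375),(185,235,185,235)]:
    f=lambda i:cv2.cvtColor(i,cv2.COLOR_BGR2GRAY)[r[0]:r[1],r[2]:r[3]]
    A,B=f(im),f(b); print(cv2.phaseCorrelate(A.astype(np.float32),B.astype(np.float32)), cv2.absdiff(A,B).mean())
w,c=snap('wrist','w6',1)
for p in [(544,-284),(559,-454),(392,-470),(377,-302)]: print(np.round(w2pix('wrist',[*p,30],c)))
cv2.imwrite('pics/two.png',np.hstack([cv2.resize(im[170:384,180:400],(400,389)),cv2.resize(w,(400,300))[:].copy() if False else cv2.copyMakeBorder(cv2.resize(w,(400,300)),0,89,0,0,cv2.BORDER_CONSTANT)]))
E
```

```text
time: 25.67
position: [527.1, -81.5, 177.7]
orientation: [-0.051, -3.141, -0.0]
force: [0.2, -0.6, -0.6]
grip_width: 44.8
finger_force: 34.5
time: 26.58
position: [460.1, -345.6, 177.5]
orientation: [-0.056, -3.141, -0.001]
force: [0.7, 0.2, -0.8]
grip_width: 45.0
finger_force: 34.5
t 26.58 p [ 460.1 -345.6  177.5] x [-0.999  0.035  0.   ] y [0.035 0.999 0.   ] z [-0.  0. -1.] F [ 0.7  0.2 -0.8] w 45.0 q [-0.67  0.42  1.78  0.    0.94 -2.2 ]
t 26.58 shift(now axes) [ -4.9   3.2 134.5] turn 0.0 shift(after turn) [ -4.9   3.2 134.5] q6 -2.2
((0.2565931389768963, -0.04573244616076266), 0.6255658965640598) 7.119111111111111
((-0.3483980535226294, 0.9607209069415354), 0.6298819437026978) 43.0936
[316. 254.]
[157. 272.]
[119. 113.]
[299.  89.]
```

View pics/two.png

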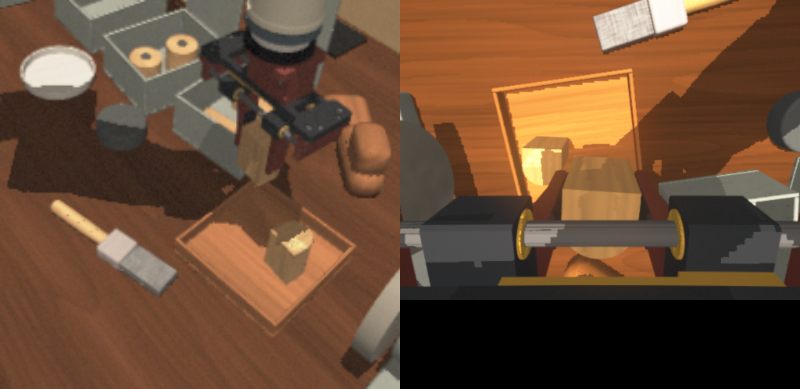

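The tray is unmoved and heel 1 stands in it. I'll lower heel 2 beside it.

```bash
python3 -m creep '{"steps":[[[-2.4,1.6,24,0,30],[-2.5,1.6,24,0,30],[0,0,24,0,30],[0,0,24,0,30],[0,0,20,0,30],[0,0,14,0,30],[0,0,5,0,30],[0,0,0,0,30],[0,0,0,0,30]]]}'
python3 -m creep '{"steps":[[[0,0,0,0,48],[0,0,0,0,54],[0,0,0,0,54],[0,0,-12,0,54],[0,0,-25,0,54],[0,0,-30,0,54],[0,0,-35,0,45],[0,0,-40,0,45],[0,0,-40,0,45],[0,0,-40,0,45],[0,0,-40,0,45],[0,0,0,0,45]]]}'
python3 - <<'E'
from h import *
s,R=st()
for k in 'LMR': goal([*bp(k,90),320],90+np.degrees(load()[k][1]))
snap('top','top2'); snap('side','s3')
E
```

```text
time: 27.43
position: [466.3, -341.0, 43.4]
orientation: [0.05, 3.141, -0.0]
force: [-0.4, -0.4, -0.4]
grip_width: 45.1
finger_force: 34.5
time: 28.43
position: [468.8, -344.0, 315.3]
orientation: [0.052, 3.129, -0.014]
force: [1.0, 0.2, -0.3]
grip_width: 45.1
finger_force: 0.0
t 28.43 p [ 468.8 -344.   315.3] x [-0.999  0.033 -0.012] y [ 0.033  0.999 -0.009] z [ 0.012 -0.009 -1.   ] F [ 1.   0.2 -0.3] w 45.1 q [-0.65  0.27  1.65 -0.    1.21 -2.19]
t 28.43 shift(now axes) [-209.9  531.9   -6.8] turn 0.001 shift(after turn) [-209.6  532.    -6.8] q6 -2.19
t 28.43 shift(now axes) [-199.9  334.6   -5.2] turn 0.048 shift(after turn) [-183.4  343.9   -5.2] q6 -2.19
t 28.43 shift(now axes) [-223.7  179.5   -3.6] turn -0.139 shift(after turn) [-246.5  146.7   -3.6] q6 -2.19
```

Run:
```python
from h import *
goal([725.9,-169.2,330],90+np.degrees(load()['R'][1]))
```

```text
t 28.53 shift(now axes) [-253.7  181.3  -21.2] turn -0.139 shift(after turn) [-276.4  144.4  -21.2] q6 -2.19
```

View pics/s3.png

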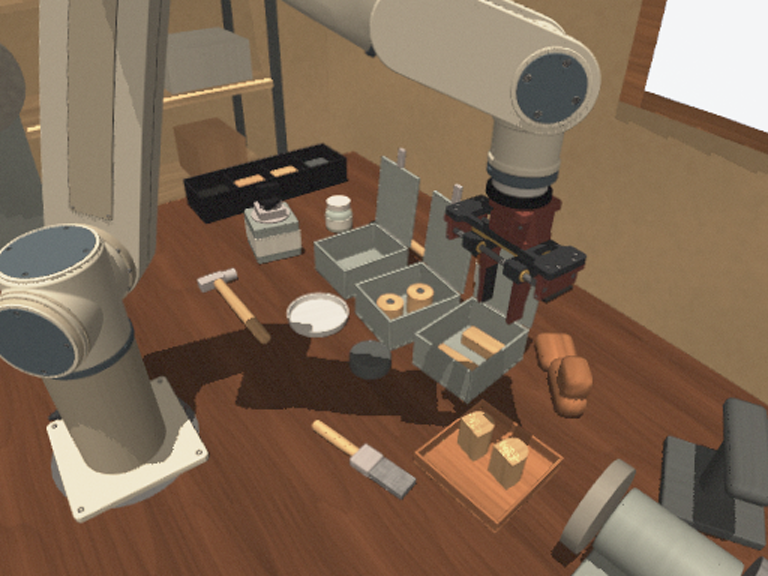

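Both heels stand in the tray, around (477,432) and (510,460), and boxA is empty. Next I close the lids, R first.

```bash
python3 -m creep '{"steps":[[[0,0,-11,-0.07,45],[0,0,-10,-0.069,45]]]}'
python3 -m creep '{"steps":[[[-23,12,0,0,45],[-23,12,0,0,45],[-23,12,0,0,45],[-23,12,0,0,45],[-23,12,0,0,45],[-23,12,0,0,45],[-23,12,0,0,45],[-23,12,0,0,45],[-23,12,0,0,45],[-23,12,0,0,45],[-23,12,0,0,45],[-23,12,0,0,45]]]}'
python3 -m creep '{"steps":[[[0,0,0,0,45],[0,0,0,0,45]]]}'
python3 - <<'E'
from h import *
st();goal([725.9,-169.2,273],90+np.degrees(load()['R'][1]))
E
```

```text
time: 28.7
position: [464.7, -340.8, 324.8]
orientation: [0.171, -3.134, -0.004]
force: [0.0, 0.9, 0.4]
grip_width: 45.6
finger_force: 0.0
time: 29.7
position: [725.0, -168.2, 323.9]
orientation: [0.166, -3.134, -0.002]
force: [0.2, -0.9, 0.6]
grip_width: 45.0
finger_force: 0.0
time: 29.87
position: [724.7, -168.1, 323.6]
orientation: [0.169, -3.133, -0.001]
force: [-0.1, -0.1, 0.1]
grip_width: 44.7
finger_force: 0.0
t 29.87 p [ 724.7 -168.1  323.6] x [-0.994 -0.108  0.004] y [-0.108  0.994  0.001] z [-0.004  0.001 -1.   ] F [-0.1 -0.1  0.1] w 44.7 q [-0.24  0.53  1.24 -0.    1.37 -1.92]
t 29.87 shift(now axes) [-1.2 -1.3 50.6] turn 0.002 shift(after turn) [-1.2 -1.3 50.6] q6 -1.92
```

```bash
python3 -m creep '{"steps":[[[-1.2,-1.3,17,0,45],[0,0,17,0,45],[0,0,16.5,0,45],[0,0,0,0,45],[0,0,0,0,10],[0,0,0,0,10],[0,0,0,0,10],[0,0,0,0,10],[0,0,0,0,10]]]}' 25
python3 -m creep '{"steps":[[[19.6,0,-2,0,10],[19.7,0,0,0,10],[19.6,0,1.9,0,10],[19.3,0,3.8,0,10],[18.8,0,5.7,0,10],[18.2,0,7.6,0,10],[17.3,0,9.4,0,10],[16.3,0,11.1,0,10]]]}'
python3 -m creep '{"steps":[[[15.1,0,12.6,0,10],[13.8,0,14.1,0,10],[12.3,0,15.4,0,10],[10.7,0,16.5,0,10],[9,0,17.5,0,10],[7.2,0,18.3,0,10],[5.3,0,18.9,0,10],[3.4,0,19.4,0,10],[0,0,0,0,10]]]}'
python3 - <<'E'
from h import *
st();goal([499.4,-196,82.4])
E
```

```text
time: 30.62
position: [726.6, -169.0, 276.9]
orientation: [-0.167, 3.136, 0.004]
force: [-1.4, 2.5, 1.6]
grip_width: 17.2
finger_force: 25.0
time: 31.28
position: [579.0, -186.5, 239.2]
orientation: [-0.167, 3.133, -0.002]
force: [4.8, -1.1, -2.9]
grip_width: 17.6
finger_force: 25.0
time: 32.03
position: [502.1, -195.5, 103.8]
orientation: [-0.168, 3.136, -0.003]
force: [-0.5, -6.5, -1.1]
grip_width: 17.7
finger_force: 25.0
t 32.03 p [ 502.1 -195.5  103.8] x [-0.994 -0.107 -0.001] y [-0.107  0.994 -0.002] z [ 0.001 -0.002 -1.   ] F [-0.5 -6.5 -1.1] w 17.7 q [-0.39  0.48  1.9  -0.    0.76 -2.07]
t 32.03 shift(now axes) [ 2.7 -0.1 21.4] turn 0.0 shift(after turn) [ 2.7 -0.1 21.4] q6 -2.07
```

```bash
python3 -m creep '{"steps":[[[1.5,0,12,0,10],[1,0,10,0,10],[0,0,4,0,10],[0,0,0,0,10],[0,0,0,0,10]]]}'
python3 -m creep '{"steps":[[[0,0,0,0,45],[0,0,0,0,45],[0,0,0,0,45],[0,0,-15,0,45],[0,0,-20,0,0],[0,0,0,0,0],[0,0,0,0,0],[0,0,0,0,0],[0,0,0,0,0]]]}'
python3 -m creep '{"steps":[[[0,0,8,0,0],[0,0,7,0,0],[0,0,7,0,0],[0,0,0,0,0],[0,0,0,0,0]]]}'
```

```text
time: 32.45
position: [502.1, -195.6, 81.7]
orientation: [-0.168, 3.132, -0.004]
force: [-0.9, -0.6, 14.6]
grip_width: 17.8
finger_force: 25.0
time: 33.2
position: [498.9, -194.3, 113.5]
orientation: [0.167, -3.136, -0.001]
force: [-0.2, -0.5, 0.2]
grip_width: 14.7
finger_force: 0.0
time: 33.62
position: [499.6, -194.9, 95.9]
orientation: [0.167, -3.137, 0.001]
force: [-14.8, 4.1, 53.2]
grip_width: 0.7
finger_force: 26.3
```

R is shut: tip contact at z ≈ 88 with 53 N. Now M.

```bash
python3 -m creep '{"steps":[[[0,0,-15,0,45],[0,0,-30,0,45],[0,0,-40,0,45],[0,0,-40,0,45],[0,0,-40,0,45],[0,0,-40,0,45],[0,0,-35,0,45],[0,0,0,0,45]]]}'
python3 - <<'E'
from h import *
st();goal([707.4,-20.1,324],90+np.degrees(load()['M'][1]))
E
```

```text
time: 34.28
position: [502.6, -195.8, 338.8]
orientation: [-0.166, 3.127, -0.007]
force: [0.3, 0.2, -0.2]
grip_width: 45.1
finger_force: 0.0
t 34.28 p [ 502.6 -195.8  338.8] x [-0.994 -0.106 -0.009] y [-0.106  0.994 -0.005] z [ 0.01  -0.004 -1.   ] F [ 0.3  0.2 -0.2] w 45.1 q [-0.39  0.18  1.71 -0.    1.24 -2.07]
t 34.28 shift(now axes) [-222.1  153.1   16.1] turn 0.188 shift(after turn) [-189.6  191.8   16.1] q6 -2.07
```

```bash
python3 -m creep '{"steps":[[[0,0,0,0.094,45],[0,0,0,0.094,45],[-19,19.2,0,0,45],[-19,19.2,0,0,45],[-19,19.2,0,0,45],[-19,19.2,0,0,45],[-19,19.2,0,0,45],[-19,19.2,0,0,45],[-19,19.2,0,0,45],[-19,19.2,0,0,45],[-19,19.2,0,0,45],[-19,19.2,0,0,45]]]}'
python3 -m creep '{"steps":[[[0,0,8,0,45],[0,0,0,0,45]]]}'
python3 - <<'E'
from h import *
st();goal([707.4,-20.1,273],90+np.degrees(load()['M'][1]))
E
```

```text
time: 35.28
position: [705.3, -17.7, 329.8]
orientation: [-0.128, -3.136, 0.0]
force: [-0.2, -0.1, -0.0]
grip_width: 45.0
finger_force: 0.0
time: 35.45
position: [704.1, -17.7, 320.1]
orientation: [-0.126, -3.134, 0.0]
force: [-1.2, -0.7, -0.9]
grip_width: 45.3
finger_force: 0.0
t 35.45 p [704.1 -17.7 320.1] x [-0.997  0.08   0.005] y [ 0.08   0.997 -0.   ] z [-0.005  0.    -1.   ] F [-1.2 -0.7 -0.9] w 45.3 q [-0.04  0.47  1.35 -0.    1.33 -1.53]
t 35.45 shift(now axes) [-3.7 -2.1 47.1] turn 0.001 shift(after turn) [-3.7 -2.1 47.1] q6 -1.53
```

```bash
python3 -m creep '{"steps":[[[-3,-2.1,16,0,45],[0,0,16,0,45],[0,0,15,0,45],[0,0,0,0,45],[0,0,0,0,10],[0,0,0,0,10],[0,0,0,0,10],[0,0,0,0,10],[0,0,0,0,10]]]}' 25
python3 -m creep '{"steps":[[[19.6,0,-2,0,10],[19.7,0,0,0,10],[19.6,0,1.9,0,10],[19.3,0,3.8,0,10],[18.8,0,5.7,0,10],[18.2,0,7.6,0,10],[17.3,0,9.4,0,10],[16.3,0,11.1,0,10]]]}'
python3 -m creep '{"steps":[[[15.1,0,12.6,0,10],[13.8,0,14.1,0,10],[12.3,0,15.4,0,10],[10.7,0,16.5,0,10],[9,0,17.5,0,10],[7.2,0,18.3,0,10],[5.3,0,18.9,0,10],[3.4,0,19.4,0,10],[0,0,0,0,10]]]}'
python3 -m creep '{"steps":[[[1.5,0,12,0,10],[1,0,10,0,10],[0,0,4,0,10],[0,0,0,0,10],[0,0,0,0,10]]]}'
```

```text
time: 36.2
position: [707.9, -20.3, 278.5]
orientation: [0.129, 3.137, 0.003]
force: [0.7, 0.1, 1.2]
grip_width: 17.5
finger_force: 25.0
time: 36.87
position: [559.8, -6.9, 241.1]
orientation: [0.129, 3.134, 0.005]
force: [4.2, 10.2, -1.4]
grip_width: 17.8
finger_force: 25.0
time: 37.62
position: [482.2, -0.0, 105.4]
orientation: [-0.132, -3.139, -0.006]
force: [1.3, 18.8, -1.5]
grip_width: 17.4
finger_force: 25.0
time: 38.03
position: [482.4, 0.0, 83.0]
orientation: [0.131, 3.134, 0.006]
force: [0.0, 19.2, 10.9]
grip_width: 17.8
finger_force: 25.0
```

```bash
python3 -m creep '{"steps":[[[0,0,2,0,10],[0,0,2,0,10],[0,0,0,0,10],[0,0,0,0,45],[0,0,0,0,45],[0,0,0,0,45],[0,0,-15,0,45],[0,0,-20,0,0],[0,0,0,0,0],[0,0,0,0,0],[0,0,0,0,0],[0,0,0,0,0]]]}'
python3 -m creep '{"steps":[[[0,0,8,0,0],[0,0,5,0,0],[0,0,3,0,0],[0,0,0,0,0],[0,0,0,0,0]]]}'
python3 -m creep '{"steps":[[[0,0,-15,0,45],[0,0,-30,0,45],[0,0,-40,0,45],[0,0,-40,0,45],[0,0,-40,0,45],[0,0,-40,0,45],[0,0,-25,0,45],[0,0,0,0,45]]]}'
python3 - <<'E'
from h import *
st();goal([727.3,179.4,324],90+np.degrees(load()['L'][1]))
E
```

```text
time: 39.03
position: [479.5, -2.5, 111.3]
orientation: [-0.129, -3.137, 0.0]
force: [-0.1, 1.0, 0.2]
grip_width: 14.7
finger_force: 0.0
time: 39.45
position: [479.6, -2.3, 96.5]
orientation: [-0.129, -3.137, -0.0]
force: [-4.8, 1.6, 19.2]
grip_width: 0.5
finger_force: 9.4
time: 40.12
position: [482.8, -2.5, 331.1]
orientation: [0.128, 3.13, 0.0]
force: [0.9, -1.2, 0.2]
grip_width: 44.3
finger_force: 0.0
t 40.12 p [482.8  -2.5 331.1] x [-0.997  0.082 -0.009] y [0.082 0.997 0.   ] z [ 0.009 -0.    -1.   ] F [ 0.9 -1.2  0.2] w 44.3 q [-0.03  0.09  1.83 -0.    1.21 -1.52]
t 40.12 shift(now axes) [-228.7  201.2    9.2] turn -0.048 shift(after turn) [-238.1  190.     9.2] q6 -1.52
```

M is shut: contact at tip z 88.5. Now L.

```bash
python3 -m creep '{"steps":[[[0,0,0,-0.048,45],[-23.8,19,0,0,45],[-23.8,19,0,0,45],[-23.8,19,0,0,45],[-23.8,19,0,0,45],[-23.8,19,0,0,45],[-23.8,19,0,0,45],[-23.8,19,0,0,45],[-23.8,19,0,0,45],[-23.8,19,0,0,45],[-23.8,19,0,0,45],[0,0,0,0,45]]]}'
python3 - <<'E'
from h import *
st();goal([727.3,179.4,277],90+np.degrees(load()['L'][1]))
E
```

```text
time: 41.12
position: [726.7, 182.4, 321.8]
orientation: [-0.05, -3.139, -0.0]
force: [-2.1, -0.6, -0.4]
grip_width: 45.4
finger_force: 0.0
t 41.12 p [726.7 182.4 321.8] x [-0.999  0.032  0.002] y [0.032 0.999 0.   ] z [-0.002  0.    -1.   ] F [-2.1 -0.6 -0.4] w 45.4 q [ 0.23  0.54  1.23  0.    1.37 -1.31]
t 41.12 shift(now axes) [-0.8 -3.  44.8] turn 0.002 shift(after turn) [-0.8 -3.  44.8] q6 -1.31
```

```bash
python3 -m creep '{"steps":[[[-0.8,-3,16,0,45],[0,0,16,0,45],[0,0,15,0,45],[0,0,0,0,45],[0,0,0,0,10],[0,0,0,0,10],[0,0,0,0,10],[0,0,0,0,10],[0,0,0,0,10]]]}' 25
python3 -m creep '{"steps":[[[19.6,0,-2,0,10],[19.7,0,0,0,10],[19.6,0,1.9,0,10],[19.3,0,3.8,0,10],[18.8,0,5.7,0,10],[18.2,0,7.6,0,10],[17.3,0,9.4,0,10],[16.3,0,11.1,0,10]]]}'
python3 -m creep '{"steps":[[[15.1,0,12.6,0,10],[13.8,0,14.1,0,10],[12.3,0,15.4,0,10],[10.7,0,16.5,0,10],[9,0,17.5,0,10],[7.2,0,18.3,0,10],[5.3,0,18.9,0,10],[3.4,0,19.4,0,10],[0,0,0,0,10]]]}'
python3 -m creep '{"steps":[[[1.5,0,12,0,10],[1,0,10,0,10],[0,0,4,0,10],[0,0,0,0,10],[0,0,0,0,10]]]}'
python3 -m creep '{"steps":[[[0,0,2,0,10],[0,0,2,0,10],[0,0,0,0,10],[0,0,0,0,45],[0,0,0,0,45],[0,0,0,0,45],[0,0,-15,0,45],[0,0,-20,0,0],[0,0,0,0,0],[0,0,0,0,0],[0,0,0,0,0],[0,0,0,0,0]]]}'
python3 -m creep '{"steps":[[[0,0,8,0,0],[0,0,5,0,0],[0,0,3,0,0],[0,0,0,0,0],[0,0,0,0,0]]]}'
```

```text
time: 41.87
position: [725.6, 179.2, 280.4]
orientation: [0.053, 3.139, 0.008]
force: [0.3, 6.5, -0.2]
grip_width: 17.4
finger_force: 25.0
time: 42.53
position: [577.4, 185.1, 243.8]
orientation: [0.053, 3.135, 0.011]
force: [2.2, 14.4, -0.3]
grip_width: 17.4
finger_force: 25.0
time: 43.28
position: [500.4, 188.1, 108.1]
orientation: [0.056, 3.138, 0.01]
force: [-3.0, 22.4, -1.1]
grip_width: 17.5
finger_force: 25.0
time: 43.7
position: [500.5, 188.2, 86.1]
orientation: [0.055, 3.133, 0.011]
force: [-2.2, 17.9, 12.8]
grip_width: 17.9
finger_force: 25.0
time: 44.7
position: [496.5, 183.8, 113.1]
orientation: [-0.053, -3.14, 0.001]
force: [1.3, -0.8, -0.8]
grip_width: 14.6
finger_force: 0.0
time: 45.12
position: [496.7, 184.0, 97.2]
orientation: [-0.053, -3.14, 0.001]
force: [-0.2, -0.9, 0.1]
grip_width: 0.4
finger_force: 0.0
```

```bash
python3 -m creep '{"steps":[[[0,0,2,0,0],[0,0,3,0,0],[0,0,0,0,0],[0,0,0,0,0]]]}'
python3 -m creep '{"steps":[[[0,0,-15,0,60],[0,0,-30,0,60],[0,0,-40,0,60],[0,0,-40,0,60],[0,0,-40,0,60],[0,0,-38,0,60],[0,0,0,0,60]]]}'
python3 - <<'E'
from h import *
st();goal([560,378,300])
E
```

```text
time: 45.45
position: [497.1, 184.2, 96.0]
orientation: [0.053, 3.141, 0.0]
force: [-12.6, -4.7, 39.6]
grip_width: 0.7
finger_force: 20.0
time: 46.03
position: [500.7, 185.4, 303.5]
orientation: [0.053, 3.129, 0.007]
force: [0.2, -0.3, 0.4]
grip_width: 43.9
finger_force: 0.0
t 46.03 p [500.7 185.4 303.5] x [-0.999  0.034 -0.012] y [0.034 0.999 0.005] z [ 0.012  0.004 -1.   ] F [ 0.2 -0.3  0.4] w 43.9 q [ 0.33  0.2   1.77 -0.    1.16 -1.2 ]
t 46.03 shift(now axes) [-52.7 194.5   5. ] turn 0.0 shift(after turn) [-52.7 194.5   5. ] q6 -1.2
```

L is shut as well, with the same contact height of 88 mm. Next is the can.

```bash
python3 -m creep '{"steps":[[[-6.6,24.3,0,0,60],[-6.6,24.3,0,0,60],[-6.6,24.3,0,0,60],[-6.6,24.3,0,0,60],[-6.6,24.3,0,0,60],[-6.6,24.3,0,0,60],[-6.6,24.3,0,0,60],[-6.6,24.3,0,0,60],[0,0,0,0,60],[0,0,0,0,60]]]}'
python3 - <<'E'
from h import *
st()
w,c=snap('wrist','w7',1); np.save('w7c.npy',np.array([*c[:4],*c[4].ravel(),*c[5]]))
tp,_=snap('top','top3',1); 
print(w2pix('wrist',[486,378,179],c))
u,v=map(int,w2pix('wrist',[486,378,179],c)); print(u,v)
x0=max(0,min(u-125,512-250));y0=max(0,v-110)
A=cv2.resize(w[y0:y0+220,x0:x0+250],None,fx=2,fy=2,interpolation=cv2.INTER_CUBIC)
B=cv2.resize(tp[130:250,90:250],None,fx=1.8,fy=1.8)
H=max(A.shape[0],B.shape[0]); pad=lambda i:cv2.copyMakeBorder(i,0,H-i.shape[0],0,0,cv2.BORDER_CONSTANT)
m=np.hstack([pad(A),pad(B)]); cv2.imwrite('pics/m7.png',m); print(x0,y0,m.shape)
E
```

```text
time: 46.87
position: [556.1, 377.3, 294.3]
orientation: [-0.051, -3.14, 0.002]
force: [-0.4, -0.4, -0.8]
grip_width: 59.7
finger_force: 0.0
t 46.87 p [556.1 377.3 294.3] x [-0.999  0.032  0.001] y [ 0.032  0.999 -0.001] z [-0.001 -0.001 -1.   ] F [-0.4 -0.4 -0.8] w 59.7 q [ 0.58  0.43  1.46 -0.    1.25 -0.96]
[254.36969916 105.91324571]
254 105
129 0 (440, 788, 3)
```

View pics/m7.png

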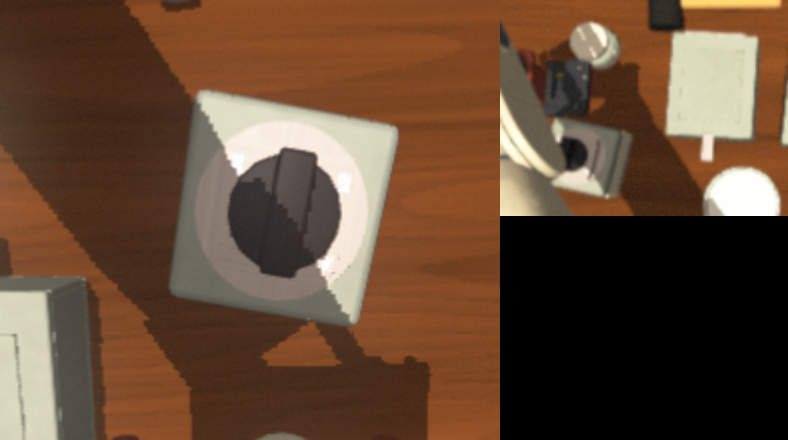

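The can is seen well. Crop pixels: can-top corners (203,90), (398,128), (355,325), (170,292); disc centre (285,214); bar top from (298,150) to about (280,270). I'll compute its pose.

Run:
```python
from h import *
a=np.load('w7c.npy'); c=(a[0],a[1],a[2],a[3],a[4:13].reshape(3,3),a[13:])
g=lambda x,y,z:pix2w('wrist',129+x/2-.25,y/2-.25,z,c)[:2]
C=np.array([g(*p,100) for p in [(203,90),(398,128),(355,325),(170,292)]]); print(np.round(C,1),'mean',C.mean(0),'sides',np.linalg.norm(C-np.roll(C,1,0),axis=1))
d=[C[1]-C[0],C[2]-C[3]]; print('yaw edges',[np.degrees(np.arctan2(v[1],v[0])) for v in d],[np.degrees(np.arctan2(*(v[::-1]))) for v in (C[0]-C[3],C[1]-C[2])])
print('disc',g(285,214,145),'bar',g(298,150,179),g(280,270,179))
b=g(298,150,179)-g(280,270,179); print(np.degrees(np.arctan2(b[1],b[0])),np.linalg.norm(b))
# dish now from top3
tp=cv2.imread('pics/top3_raw.png'); m=(tp[205:262,205:265].min(2)>170).astype(np.uint8); M=cv2.moments(m); u,v=205+M['m10']/M['m00'],205+M['m01']/M['m00']; print('dish',u,v,m.sum(),pix2w('top',u,v,11))
m=(cv2.imread('pics/top0_raw.png')[205:262,205:265].min(2)>170).astype(np.uint8);M=cv2.moments(m);print(205+M['m10']/M['m00'],205+M['m01']/M['m00'],m.sum())
```

```text
[[424.6 354.9]
 [446.2 455.5]
 [549.2 434. ]
 [527.2 330.8]] mean [486.79699609 393.81860914] sides [105.35960601 102.82491435 105.23902905 105.54410533]
yaw edges [np.float64(77.87242778519257), np.float64(77.92829728995699)] [np.float64(166.76087155503475), np.float64(168.24006493678044)]
disc [487.22784051 393.6631737 ] bar [462.21724498 397.88322821] [510.17689805 389.45799546]
170.0363252687171 48.69407427112329
dish 227.53139717425432 237.68602825745683 1274 [429.17938128 127.75684105  11.        ]
236.39149746192894 231.56281725888326 1576
```

Run:
```python
from h import *
print('cap in top',w2pix('top',[487,393.7,179])*1.5)
goal([487.2,393.7,200],78)
for n in('top0','top3'):
    g=cv2.cvtColor(cv2.imread(f'pics/{n}_raw.png'),cv2.COLOR_BGR2GRAY)[195:275,195:275]
    g=cv2.resize(g,None,fx=4,fy=4,interpolation=cv2.INTER_CUBIC)
    h=cv2.HoughCircles(cv2.medianBlur(g,5),cv2.HOUGH_GRADIENT,1,400,param1=80,param2=15,minRadius=65,maxRadius=100)
    for x,y,r in h[0][:1]: print(n,195+x/4-.4,195+y/4-.4,r/4,pix2w('top',195+x/4-.4,195+y/4-.4,18)[:2])
```

```text
cap in top [186.45474867 322.42192195]
t 46.97 shift(now axes) [69.2 15.6 95. ] turn 0.176 shift(after turn) [70.9  3.2 95. ] q6 -0.96
top0 236.225 234.975 21.625 [437.86763    100.55842795]
top3 223.725 243.725 21.6 [410.55930551 138.55103438]
```

```bash
python3 -m creep '{"steps":[[[0,0,0,0.088,60],[0,0,0,0.088,60],[6,0.5,0,0,60],[0,0,10,0,60],[0,0,10,0,60],[0,0,10,0,60],[0,0,0,0,60],[0,0,0,0,60]]]}'
python3 - <<'E'
from h import *
st()
def blob(im,u,v,r,th=60):
    u,v=int(u),int(v); y0=max(0,v-r);x0=max(0,u-r)
    m=(im[y0:v+r,x0:u+r].max(2)<th).astype(np.uint8)
    n,l,s,ce=cv2.connectedComponentsWithStats(m); k=1+np.argmax(s[1:,4]); return x0+ce[k],y0,s[k]
t0=cv2.imread('pics/top0_raw.png'); c,y0,s=blob(t0,130,214,14); print('top dark',(c[0],c[1]+y0),s, 'as z150',pix2w('top',c[0],c[1]+y0,150))
w,c=snap('wrist','w8',1)
p=w2pix('wrist',[487,393.7,150],c); print('pred',p)
for th in(60,75,90):
    b,y0,s=blob(w,*p,45,th); print('wrist',b[0],b[1]+y0,s,pix2w('wrist',b[0],b[1]+y0,150,c))
E
```

```text
time: 47.63
position: [550.1, 377.9, 264.5]
orientation: [-0.328, -3.123, 0.003]
force: [-0.9, -0.3, 0.4]
grip_width: 59.8
finger_force: 0.0
t 47.63 p [550.1 377.9 264.5] x [-0.978  0.208  0.002] y [ 0.208  0.978 -0.002] z [-0.002 -0.001 -1.   ] F [-0.9 -0.3  0.4] w 59.8 q [ 0.58  0.45  1.5  -0.    1.19 -0.78]
top dark (np.float64(128.70731707317074), np.float64(331.4512195121951)) [ 9  8  8 16 82] as z150 [176.68222744 376.43646746 150.        ]
pred [259.1542779  112.25152679]
wrist 251.81485649971864 336.0090039392234 [  15   24   54   57 1777] [701.31815066 340.83685856 150.        ]
wrist 252.83677388382142 333.14114258281325 [  14   15   57   66 2083] [698.21203187 342.56961905 150.        ]
wrist 258.4770173646578 329.09056860742254 [  14   11   62   71 2937] [694.73327827 349.14045903 150.        ]
```

Run:
```python
from h import *
for z in (145,160): print('top',pix2w('top',128.7,215.45,z),'wrist',pix2w('wrist',252.8,119.1,z))
im=cv2.imread('pics/w8_raw.png')[67:157,214:304]
m=(im.max(2)<75).astype(np.uint8)
print('\n'.join(''.join('#' if v else '.' for v in r) for r in m[::3,::2]))
```

```text
top [487.50021218 393.0868098  145.        ] wrist [492.11798696 387.63087536 145.        ]
top [486.75493532 388.11934812 160.        ] wrist [491.58851144 387.90189456 160.        ]
.............................................
.............................................
.............................................
.............................................
.............................................
...........................#.................
.................#.........#.................
.................#.........###...............
...........####..#.........###...............
..........######...........###...............
.........##########........##................
.........###########.......###...............
........##############.....###...............
.......#################...###...............
.......#################...###...............
.......######################................
.......#######################...............
.......#######################...............
........######################...............
.........#######################....#........
.........########################..#.........
..........#########################..........
...........#######################...........
.............####################............
...............###############...............
.................###########.................
..................##########.................
.............................................
.............................................
.............................................
```

Both cameras now agree the cap is at about (487, 393). Moving over it.

```bash
python3 - <<'E'
from h import *
goal([487,393,200],78)
E
python3 -m creep '{"steps":[[[16,0,0,0,50],[16,0,0,0,50],[16,0,0,0,50],[16,0,0,0,50],[0,0,20,0,50],[0,0,20,0,50],[0,0,20,0,50],[0,0,0,0,50],[0,0,0,0,50]]]}'
python3 - <<'E'
from h import *
st(); goal([487,393,154],78)
E
```

```text
t 47.68 shift(now axes) [65.2  1.3 65.4] turn 0.0 shift(after turn) [65.2  1.3 65.4] q6 -0.78
time: 48.43
position: [487.2, 391.6, 205.6]
orientation: [-0.328, -3.123, 0.002]
force: [-0.0, 0.1, 0.6]
grip_width: 49.4
finger_force: 0.0
t 48.43 p [487.2 391.6 205.6] x [-0.978  0.208  0.001] y [ 0.208  0.978 -0.001] z [-0.002 -0.001 -1.   ] F [-0.   0.1  0.6] w 49.4 q [ 0.66  0.45  1.65 -0.    1.04 -0.7 ]
t 48.43 shift(now axes) [ 0.4  1.4 51.6] turn 0.0 shift(after turn) [ 0.4  1.4 51.6] q6 -0.7
```

```bash
python3 -m creep '{"steps":[[[0.4,1.4,15,0,50],[0,0,15,0,50],[0,0,12,0,50],[0,0,8,0,50],[0,0,0,0,50],[0,0,0,0,8],[0,0,0,0,8],[0,0,0,0,8],[0,0,0,0,8],[0,0,0,0,8],[0,0,0,0,8],[0,0,0,0,8]]]}' 50
python3 -m creep '{"steps":[[[0,0,0,0,8],[0,0,0,0,8]]]}'
```

```text
time: 49.43
position: [488.1, 393.2, 156.4]
orientation: [0.329, 3.124, 0.0]
force: [-0.3, -1.8, 3.6]
grip_width: 16.0
finger_force: 50.0
time: 49.6
position: [488.1, 393.2, 156.4]
orientation: [0.329, 3.124, 0.0]
force: [-0.6, -1.5, 5.9]
grip_width: 15.8
finger_force: 50.0
```

Gripped at a width of 16 mm with almost no side force, so it is centred. Now pushing down.

```bash
python3 -m creep '{"steps":[[[0,0,4,0,8],[0,0,4,0,8],[0,0,3,0,8],[0,0,0,0,8],[0,0,0,0,8]]]}'
```

```text
time: 50.02
position: [488.3, 393.2, 146.5]
orientation: [0.329, 3.124, 0.001]
force: [-3.3, -4.4, 16.4]
grip_width: 15.7
finger_force: 50.0
```

```bash
python3 -m creep '{"steps":[[[0,0,1,-0.08,8],[0,0,0,-0.08,8],[0,0,0,-0.08,8],[0,0,0,-0.08,8],[0,0,0,-0.08,8],[0,0,0,-0.08,8],[0,0,0,-0.08,8],[0,0,0,-0.08,8],[0,0,0,0,8]]]}'
python3 -m creep '{"steps":[[[0,0,0,-0.08,8],[0,0,0,-0.08,8],[0,0,0,-0.08,8],[0,0,0,-0.08,8],[0,0,0,-0.08,8],[0,0,0,-0.08,8],[0,0,0,-0.06,8],[0,0,0,0,8],[0,0,0,0,8],[0,0,0,0,8]]]}'
python3 - <<'E'
from h import *
s,R=st(); print(np.degrees(np.arctan2(R[1,1],R[0,1])), s['moment'])
E
```

```text
time: 50.77
position: [489.4, 394.9, 146.5]
orientation: [-0.676, 3.064, 0.005]
force: [-1.2, 0.5, 15.4]
grip_width: 15.4
finger_force: 50.0
time: 51.6
position: [489.4, 395.2, 146.7]
orientation: [-1.462, 2.775, 0.003]
force: [-2.3, 1.4, 15.8]
grip_width: 16.1
finger_force: 50.0
t 51.6 p [489.4 395.2 146.7] x [-0.565 -0.825 -0.006] y [-0.825  0.565 -0.001] z [ 0.004  0.004 -1.   ] F [-2.3  1.4 15.8] w 16.1 q [ 0.66  0.53  1.68  0.    0.93 -1.88]
145.57681520214064 [0.39295133 0.49545112 0.03109862]
```

Turned about 1.18 rad with the grip still snug. Lifting.

```bash
python3 -m creep '{"steps":[[[0,0,-5,0,8],[0,0,-6,0,8],[0,0,-8,0,8],[0,0,-10,0,8],[0,0,-15,0,8],[0,0,-20,0,8],[0,0,-20,0,8],[0,0,-20,0,8],[0,0,0,0,8]]]}'
python3 - <<'E'
from h import *
st()
w,c=snap('wrist','w9',1)
tp,_=snap('top','top4',1)
for n in('top0','top4'):
    g=cv2.cvtColor(cv2.imread(f'pics/{n}_raw.png'),cv2.COLOR_BGR2GRAY)[195:275,190:275]
    g=cv2.resize(g,None,fx=4,fy=4,interpolation=cv2.INTER_CUBIC)
    h=cv2.HoughCircles(cv2.medianBlur(g,5),cv2.HOUGH_GRADIENT,1,400,param1=80,param2=15,minRadius=65,maxRadius=100)
    for x,y,r in h[0][:1]: print(n,190+x/4-.4,195+y/4-.4,r/4,pix2w('top',190+x/4-.4,195+y/4-.4,18)[:2])
goal([420,130,230])
E
```

```text
time: 52.35
position: [489.4, 394.1, 252.0]
orientation: [-1.462, 2.774, 0.001]
force: [0.6, 0.7, 0.1]
grip_width: 15.9
finger_force: 50.0
t 52.35 p [489.4 394.1 252. ] x [-0.565 -0.825 -0.005] y [-0.825  0.565 -0.002] z [ 0.004  0.003 -1.   ] F [0.6 0.7 0.1] w 15.9 q [ 0.66  0.4   1.61 -0.    1.13 -1.88]
top0 236.225 234.975 21.625 [437.86763    100.55842795]
top4 223.475 243.725 21.55 [410.54987003 139.32103882]
t 52.45 shift(now axes) [255.4 -92.6  18.1] turn 0.0 shift(after turn) [255.4 -92.6  18.1] q6 -1.88
```

The dish was knocked to about (410, 139), with a radius that matches its size. Carrying the cap there.

```bash
python3 -m creep '{"steps":[[[25.3,-8,0,0,8],[25.3,-8,0,0,8],[25.3,-8,0,0,8],[25.3,-8,0,0,8],[25.3,-8,0,0,8],[25.3,-8,0,0,8],[25.3,-8,0,0,8],[25.3,-8,0,0,8],[25.3,-8,0,0,8],[25.3,-8,0,0,8],[0,0,0,0,8],[0,0,0,0,8]]]}'
python3 -m creep '{"steps":[[[0,0,25,0,8],[0,0,25,0,8],[0,0,25,0,8],[0,0,25,0,8],[0,0,0,0,8],[0,0,0,0,8]]]}'
python3 - <<'E'
from h import *
st(); goal([410.5,139,52])
w,c=snap('wrist','w10',1)
# dish rim check: predicted circle pixels vs bright
pred=np.array([w2pix('wrist',[410.5+65*np.cos(t),139+65*np.sin(t),18],c) for t in np.linspace(0,2*np.pi,12,endpoint=False)]); print(np.round(pred).tolist())
g=cv2.cvtColor(w,cv2.COLOR_BGR2HSV); m=((g[...,1]<60)&(g[...,2]>90)).astype(np.uint8)
print('\n'.join(''.join('#' if v else '.' for v in r) for r in m[:260:9,::6]))
E
```

```text
time: 53.45
position: [409.8, 138.0, 246.8]
orientation: [1.461, -2.779, -0.001]
force: [0.1, 0.3, -0.6]
grip_width: 15.8
finger_force: 50.0
time: 53.95
position: [410.0, 139.5, 146.8]
orientation: [1.464, -2.775, -0.001]
force: [-0.6, -0.2, 0.1]
grip_width: 15.9
finger_force: 50.0
t 53.95 p [410.  139.5 146.8] x [-0.565 -0.825  0.003] y [-0.825  0.565  0.003] z [-0.004 -0.001 -1.   ] F [-0.6 -0.2  0.1] w 15.9 q [ 0.3   0.28  2.1   0.    0.76 -2.24]
t 53.95 shift(now axes) [-0.2 -0.9 94.8] turn 0.0 shift(after turn) [-0.2 -0.9 94.8] q6 -2.24
[[200.0, 221.0], [227.0, 242.0], [261.0, 247.0], [293.0, 237.0], [317.0, 212.0], [325.0, 178.0], [315.0, 144.0], [287.0, 120.0], [250.0, 112.0], [214.0, 125.0], [191.0, 154.0], [187.0, 189.0]]
.#################....................................................................
..###############.....................................................................
...##############.....................................................................
.....###########......................................................................
##.....####
[... 1463 characters left out ...]
....
###################............#########.......#######................................
################................######...........#####................................
##############..................####..............###.................................
###########......................###...............#..................................
#########.................#.......#...................................................
######.................###.#..........................................................
###..................###.####.........................................................
#..................###.......................................................###......
```

The dish rim matches the prediction: left about 186, right about 322, top about 117. Lowering and releasing.

```bash
python3 -m creep '{"steps":[[[0,0,20,0,8],[0,0,20,0,8],[0,0,20,0,8],[0,0,18,0,8],[0,0,10,0,8],[0,0,5,0,8],[0,0,0,0,8],[0,0,0,0,8]]]}'
python3 -m creep '{"steps":[[[0,0,2,0,8],[0,0,2,0,8],[0,0,0,0,8],[0,0,0,0,8]]]}'
```

```text
time: 54.67
position: [411.7, 139.5, 55.8]
orientation: [-1.465, 2.778, -0.0]
force: [-0.3, 0.2, -0.6]
grip_width: 15.8
finger_force: 50.0
time: 55.0
position: [411.2, 139.3, 51.3]
orientation: [-1.465, 2.779, -0.0]
force: [-0.1, 0.3, -0.7]
grip_width: 15.7
finger_force: 50.0
```

```bash
python3 -m creep '{"steps":[[[0,0,1.5,0,8],[0,0,0,0,8],[0,0,0,0,20],[0,0,0,0,40],[0,0,0,0,40],[0,0,0,0,40],[0,0,-15,0,45],[0,0,-30,0,45],[0,0,-35,0,45],[0,0,-35,0,45],[0,0,-35,0,45],[0,0,0,0,45]]]}'
python3 -m creep '{"steps":[[[0,0,-25,0,45],[0,0,-25,0,45],[-25,0,-10,0,45],[-30,0,0,0,45],[-30,0,0,0,45],[-30,0,0,0,45],[0,0,0,0,45],[0,0,0,0,45],[0,0,0,0,45],[0,0,0,0,45]]]}'
python3 - <<'E'
from h import *
st()
tp,_=snap('top','top5',1); sd,_=snap('side','s5',1)
t0=cv2.imread('pics/top0_raw.png'); s0=cv2.imread('pics/side0_raw.png')
# cap in dish: dark blob in side & top around dish
for n,im in(('side',sd),('top',tp)):
    p=w2pix(n,[411,139,40]); u,v=p.astype(int); print(n,p)
    m=(im[v-28:v+28,u-36:u+36].max(2)<70).astype(np.uint8); b=(im[v-28:v+28,u-36:u+36].min(2)>150)
    print('\n'.join(''.join('#' if q else ('o' if w else '.') for q,w in zip(r,rb)) for r,rb in zip(m[::2],b[::2])))
# lids: compare with the start
for k in 'LMR':
    for n,im,i0 in(('side',sd,s0),('top',tp,t0)):
        q=np.array([w2pix(n,[*bp(k,x,y),87]) for x,y in[(75,60),(75,-60),(-120,0)]]).astype(int)
        u0,v0=q.min(0);u1,v1=q.max(0); print(k,n,cv2.absdiff(im[v0:v1,u0:u1],i0[v0:v1,u0:u1]).mean().round(1))
E
```

```text
time: 56.0
position: [414.4, 140.3, 205.2]
orientation: [-1.46, 2.77, -0.003]
force: [1.2, 0.7, -0.2]
grip_width: 45.0
finger_force: 0.0
time: 56.83
position: [475.0, 233.1, 258.9]
orientation: [1.464, -2.778, 0.0]
force: [0.5, -0.2, 0.0]
grip_width: 44.9
finger_force: 0.0
t 56.83 p [475.  233.1 258.9] x [-0.565 -0.825  0.001] y [-0.825  0.565  0.001] z [-0.001 -0.001 -1.   ] F [ 0.5 -0.2  0. ] w 44.9 q [ 0.43  0.25  1.81 -0.    1.08 -2.11]
side [197.16403456 198.19734244]
.....................................#########......oooo....oooooooo...o
............................#######..#########.................ooooooo..
............................####################.................ooooooo
...........................######################..................ooooo
...........................########..############.......................
...........................########################.....................
.........................######################.........................
.......................#############################....................
....................##################
[... 2862 characters left out ...]
..oooooooooo......oooooooooooooooooo...............
o.......................oooooooooooooooooooooooooooooooo................
o.........................ooooooooooooooooooooooooooooo.................
oo...........................oooooooooooooooooooooooo...................
ooo..............................ooooooooooooooooo......................
oooo........................................ooo.........................
ooooo...................................................................
ooooo...................................................................
oooooo..................................................................
L side 16.0
L top 28.3
M side 1.7
M top 5.7
R side 1.6
R top 5.8
```

The cap stands upright in the middle of the dish. Lids M and R look the same as at the start, and L was confirmed shut by contact height. The robot is clear, so I'm handing in.

```bash
python3 -c "
from station import env
print(env.close_job())"
```

```text
the job is handed in; nothing more can be done
None
```

I handed the job in at about 57 s on the robot's clock, with both block heels (only two were present) in the tray, all three boxes shut, and the cement cap lifted off and standing in the dish; no verdict came back.

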